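# Pack the vial carrier and do its tip test

### The arm

A 7-joint arm with a two-finger parallel gripper is mounted at the origin on a cart in front of the work surface, level with it; the furniture and walls round the work are solid. World frame = base frame: x ahead of the robot, y to its left, z up, the work surface at z = 0. Lengths are in m, angles in rad, forces in N, time in s.
With the tool pointing down it reaches from about 0.425 to 1.025 m from the base axis. Payload 3.6 kg.
Tool frame: the origin (TCP) lies on the centre line of the jaws, within the pads' length; the fingertips stand 14 mm ahead of it and the grasp point (between the pads) lies 5 mm behind it; z points along the fingers, y is the line along which they close (so a half turn about z gives the same grasp; the last joint's range is limited). The gripper opens to 85 mm and grips with 20 to 120 N. Pads are 22 mm wide; open, the fingers measure 114 mm over their backs; the gripper's body (76 mm by 85 mm) begins 54 mm behind the grasp point. The pads swing forward as they close: fully open they stand 13 mm farther back than shut.
Start: joints at [1.173, 0.591, 0.048, 1.609, -0.033, 0.943, -0.034], TCP at [0.217, -0.692, 0.245] pointing down, gripper open.
Joint ranges: [-2.69, 2.69], [-0.47, 2.24], [-1.27, 1.36], [0.19, 2.51], [-1.53, 4.68], [0.08, 2.07], [-3.09, 3.09]. Speed limits (rad/s): [2.57, 2.57, 3.14, 3.14, 3.14, 3.14, 3.14].

### API

Orientations are given as a rotation vector (axis times angle).
In Python, from workcell import get_obs, capture, job_done, look_for, landmark_of gives the robot as it stands.
- The arm moves only by the shell command python3 -m crank 'ROWS' [FORCE]. ROWS is text: rows parted by semicolons, each of 7 numbers parted by spaces: the shift along the tool's x, y, z normalised to -1 to 1, where 1 is 12 cm, then the turn, a rotation vector about the tool's x, y, z normalised to -1 to 1, where 1 is 180 degrees, then the closure, from 0 (fully open) to 1 (shut). In form: tx ty tz wx wy wz gripper; .... A call has 1 to 20 rows; each row is the pose to reach, as a shift and turn from the pose commanded when the call began, along the tool's axes at that moment, turning the shorter way round; what a row does not reach only later rows make up. A row lasts 1/8 s, in which the tool goes at most 62.5 mm and 10.7 degrees, less where a joint would pass 70% of its speed; a pose out of reach is approached as far as the arm can. A call with a number of a shift or a turn outside -1 to 1 is refused whole. A call with a gripper value outside its range is refused whole. The fingers move at their own pace and stop on an object; FORCE is the grip in N (left out, the last holds). Time passes only in rows, so rows that repeat a pose let the fingers close. It gives the time, the measured TCP pose, the force, the opening and the grip force at its end, in the units of the state.
- get_obs(): the state, without advancing time (a new reading comes with each control period).
- capture(name): name is "side" or "top"; returns a dict with "image" (384x512x3 uint8, red, green, blue), "z_map" (384x512 float32, m along the optical axis (not along the pixel's ray), 0 where there is no reading), "K" (3x3 intrinsics, pixels), "extrinsics" (4x4, takes a point from camera to world coordinates). Camera axes: x right, y down, z forward; pixel columns grow to the right and rows downward; lengths in m; the calibration is good to about 2 mm. A picture is of the moment at which its call begins.
- job_done(): hands the job in; it is judged then, once.
Trained networks look in a picture, given as the dict that the camera call returned (one of the last four; its "shot" number tells which), for a name from the list of things; names that differ only in an ending like _2 or _b are one class to them, and where a whole thing is asked for, a point or a joint stands for the part that bears it (a point fixed in the world has none). Each returns a list of dicts, best first, with "conf" (0 to 1); they miss things now and then, are a little off and sometimes report something else, mostly with a low value. They report only what shows in the picture. A call takes as long as a camera call.
- look_for(picture, target): "position" ([column, row] as shares, 0 to 1, of the picture: columns of its width, rows of its height, amid what is visible of it).
- landmark_of(picture, target): "position" ([column, row] as shares, 0 to 1, of the picture: columns of its width, rows of its height: a listed point, or the origin of a listed thing).
The state is a dict: "clock": time; "joint_positions": joint angles; "qvel": joint speeds; "joint_torque": joint torques, N m; "position": TCP position; "tool_rot": TCP orientation; "ft_force": force on the tool from outside, world axes, zero at the start; "wrist_torque": the same for the moment, N m; "opening": opening from 0.0 (shut) to 1.0 (fully open); "grip_force": force on a finger pad.
Only numpy, scipy, OpenCV 4.12 (cv2) and the standard library are available. Lean on these libraries where they do the work, as an engineer would, in place of code of your own. Each camera call takes 0.05 s, during which the arm holds its last target. There are 200 camera calls.

### The job

Stand every capped vial from the middle of the bench front, between carrier and tray, upright in the aluminium vial carrier, then swing the carrier's wire keeper over the caps and all the way down into its catch. Then lift the carrier by its handle and do the tip test twice over: tip it to 45 degrees, whichever way suits, hold it there for three seconds, and bring it level again. Finally set it down gently, flat on the floor of the steel tray, with the keeper still shut and every vial still in place; leave the beaker, the tape roll and the timer where they stand.

Things in the scene. Friction and masses are not known exactly. Their poses are not given: they have to be found in the camera images.
- vial_1: capped reagent vial, 27 mm diameter, 58 mm tall, 45 g (brown or clear glass, dark screw cap); it stands upright on the bench at first and may be absent; origin at the centre of its underside, z along its axis to the cap. All vials are handled alike
- vial_2: capped reagent vial, 27 mm diameter, 58 mm tall, 45 g (brown or clear glass, dark screw cap); it stands upright on the bench at first and may be absent; origin at the centre of its underside, z along its axis to the cap. All vials are handled alike
- vial_3: capped reagent vial, 27 mm diameter, 58 mm tall, 45 g (brown or clear glass, dark screw cap); it stands upright on the bench at first and may be absent; origin at the centre of its underside, z along its axis to the cap. All vials are handled alike
- vial_4: capped reagent vial, 27 mm diameter, 58 mm tall, 45 g (brown or clear glass, dark screw cap); it stands upright on the bench at first and may be absent; origin at the centre of its underside, z along its axis to the cap. All vials are handled alike
- carrier: open aluminium vial carrier, 0.4 kg; origin at its underside below the handle, z up, y along its length (end plates to y +-98). Trough inside x -18 to 18, floor 3 mm thick, side walls 24 mm high. End plates, 36 mm high, reach to x +54 as feet; ears on them rise to z 74 at x 38 to 54. A post in the middle parts the trough into two bays, open on top while the keeper is open
- bay_a (a point): foot of the divider in the middle of the +y bay (carrier y +55, z 3): 3 mm thick, 36 mm high, it parts the bay into two cells for one vial each, 36 mm wide in x, carrier y 11 to 53.5 (middle 32) and 56.5 to 94 (middle 75); axes as the carrier's
- bay_b (a point): the same for the -y bay (carrier y -55; cells about y -32 and -75)
- handle (a point): centre of the carrier's handle, a black bar on the post, 12 mm thick in the carrier's x, 28 mm long in y, 20 mm high (z 84 to 104 above the carrier's origin); axes as the carrier's. Pinch it from above across x
- foot_center (a point): centre of the carrier's footprint (76 x 196 mm) on its underside, 16 mm in +x of the carrier's origin; axes as the carrier's
- keeper (a joint): angle of the wire keeper, hinged on the carrier's ears (axis along y at carrier x 46, z 66 mm): 0 = down over the caps in its catch (stop), 1.57 = upright, about 2.3 = open, leaning out to +x (stop 2.45). Stiff hinge, 0.02 N m: it stays where it is left and must be pushed down all the way
- keeper_bar (a point): middle of the keeper's long bar, 34 mm from the hinge, y -102 to 102; the frame has a second bar 54 mm from the hinge over each bay (|y| 30 to 102). Bars are 5 mm thick. Shut, they lie at carrier x 12 and x -8, tops 68.5 mm above the carrier's origin, just over the vial caps (61 mm)
- steel_tray: loose stainless tray 169 x 249 x 22 mm, 0.35 kg; origin at the centre of its underside, x across, y along its length; flat floor 2 mm thick, 130 x 210 mm, within a sloping rim 22 mm high
- matchbox: matchbox 36 x 64 x 14 mm among the vials, in nobody's way; origin under its centre
- beaker: glass beaker 62 mm wide, 78 mm tall, bystander, origin under its centre
- label_tape: roll of tape 104 mm wide, 25 mm high, lying flat, bystander
- timer: digital timer 60 x 64 x 19 mm, bystander

How it is judged:
By the outcome, as a careful person would: the job done as asked, in the order asked, and still so for the second after the job is handed in, with the robot touching nothing.
Of vial_1, vial_2, vial_3, vial_4 only 2 to 4 are there at a start; the rules pass over those that are not, and their reading is None.
At some moment in a run one of steel_tray, carrier, matchbox may be knocked a few centimetres aside while the robot is not near it.
It also fails if it takes over 210 s, if anything falls off the work surface, if the arm or the gripper's body presses on something with over 40 N, if the wrist force passes 120 N, or if a joint passes its speed limit or range.

## Working session

There is one attempt and no reset: what is moved stays moved. The work goes in short steps, Python scripts to look and compute and a shell command to move; the robot and the scene stay as the last step left them, time stands still between calls to the robot, and variables do not carry over. Pictures are saved under pics/ and viewed, at most 16 in all, crops included, and the job is handed in when it is done.

```bash
mkdir -p pics; ls; cat > h.py <<'E'
import numpy as np, cv2
from workcell import get_obs, capture, job_done, look_for, landmark_of
from scipy.spatial.transform import Rotation as R
def save(p,n): cv2.imwrite('pics/'+n+'.png',p['image'][...,::-1])
def pt(p,u,v,z=None):
    "pixel -> world, by depth (z None) or on plane z"
    K,E=p['K'],p['extrinsics']; d=np.linalg.inv(K)@[u,v,1]
    if z is None:
        zz=p['z_map'][int(v)-1:int(v)+2,int(u)-1:int(u)+2]; zz=zz[zz>0]
        if not len(zz): return None
        return (E@np.append(d*np.median(zz),1))[:3]
    r=E[:3,:3]@d; o=E[:3,3]; return o+r*(z-o[2])/r[2]
def cloud(p):
    h,w=p['z_map'].shape; v,u=np.mgrid[:h,:w]; z=p['z_map']
    d=np.stack([u,v,np.ones_like(u)],-1)@np.linalg.inv(p['K']).T*z[...,None]
    return d@p['extrinsics'][:3,:3].T+p['extrinsics'][:3,3]
def proj(p,X):
    c=np.linalg.inv(p['extrinsics'])@np.append(X,1); q=p['K']@c[:3]; return q[:2]/q[2]
E
python3 - <<'E'
from h import *
o=get_obs(); print(o['clock'],o['position'],o['tool_rot'],o['opening'])
for n in ('side','top'):
    p=capture(n); save(p,n+'0'); print(n,p['extrinsics'].round(3).tolist(),p['K'].tolist())
    for t in ('vial_1','carrier','bay_a','bay_b','handle','foot_center','keeper_bar','steel_tray','matchbox','beaker','label_tape','timer'):
        for f in (look_for,landmark_of):
            try: r=f(p,t)
            except Exception as e: print(t,e); continue
            for d in r[:5]:
                if d['conf']<.3: continue
                u,v=d['position'][0]*512,d['position'][1]*384
                w=pt(p,u,v); print(t,f.__name__,round(d['conf'],2),round(u),round(v),None if w is None else w.round(3))
E
```

```text
pics
0.0 [ 0.21663194 -0.69102544  0.24413514] [-3.10319369e+00 -4.75148258e-01  7.58937501e-04] 0.9984729860283158
side [[0.983, 0.141, -0.12, 0.662], [0.185, -0.798, 0.574, -0.495], [-0.014, -0.586, -0.81, 0.821], [0.0, 0.0, 0.0, 1.0]] [[347.4291967508711, 0.0, 254.11526187841176], [0.0, 347.4291967508711, 189.1266638380457], [0.0, 0.0, 1.0]]
vial_1 call 0.57 201 226 [ 0.437 -0.087  0.052]
vial_1 call 0.43 215 179 [0.429 0.074 0.039]
vial_1 call 0.68 225 235 [ 0.496 -0.087  0.023]
vial_1 call 0.63 214 186 [0.427 0.068 0.014]
vial_1 call 0.56 202 233 [ 0.435 -0.09   0.02 ]
carrier call 0.98 242 129 [0.459 0.304 0.02 ]
carrier call 0.95 234 130 [0.43  0.31  0.005]
bay_a call 0.95 236 127 [0.44  0.31  0.021]
bay_a call 0.64 230 142 [0.431 0.249 0.012]
bay_b call 0.95 236 127 [0.44  0.31  0.021]
bay_b call 0.64 230 142 [0.431 0.249 0.012]
handle call 0.89 242 122 [0.455 0.335 0.019]
handle call 0.64 315 168 [0.703 0.142 0.067]
handle call 0.88 234 106 [0.437 0.312 0.104]
foot_center call 0.65 239 124 [0.44  0.341 0.002]
foot_center call 0.47 255 113 [0.484 0.4   0.008]
foot_center call
[... 1815 characters left out ...]
ar call 0.81 183 211 [0.501 0.236 0.089]
steel_tray call 0.63 346 216 [ 0.498 -0.287  0.001]
steel_tray call 0.42 165 231 [0.434 0.3   0.029]
steel_tray call 0.67 345 218 [ 0.49  -0.284  0.002]
matchbox call 0.5 255 226 [0.459 0.01  0.014]
matchbox call 0.74 255 227 [0.453 0.01  0.013]
beaker call 0.84 206 150 [0.699 0.176 0.025]
beaker call 0.31 163 227 [0.448 0.31  0.013]
beaker call 0.88 206 151 [0.697 0.175 0.026]
label_tape call 0.67 344 158 [ 0.689 -0.278  0.003]
label_tape call 0.66 353 153 [ 0.705 -0.307  0.001]
timer call 0.68 224 167 [0.646 0.118 0.019]
timer call 0.3 162 232 [0.434 0.297 0.104]
timer call 0.91 225 171 [0.633 0.113 0.017]
timer call 0.72 232 237 [0.422 0.083 0.057]
```

```bash
python3 -c "
import cv2
for n,(a,b,c,d) in {'side0':(140,90,330,360),'top0':(120,130,400,260)}.items():
    i=cv2.imread('pics/%s.png'%n); k=i[b:d,a:c]; s=min(800/k.shape[1],600/k.shape[0]); cv2.imwrite('pics/%sc.png'%n,cv2.resize(k,None,fx=s,fy=s,interpolation=cv2.INTER_CUBIC))
"
```

```text
(no output)
```

View pics/side0c.png

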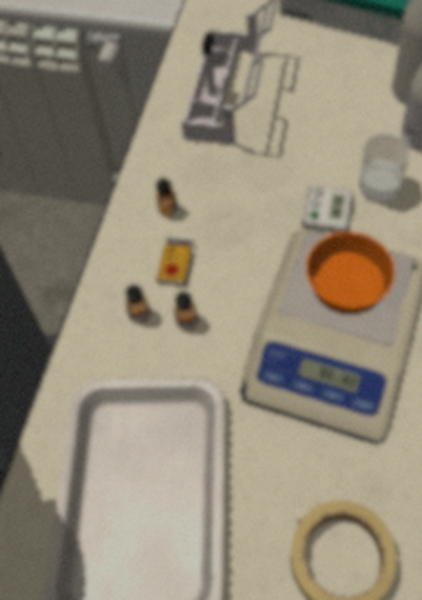

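View pics/top0c.png

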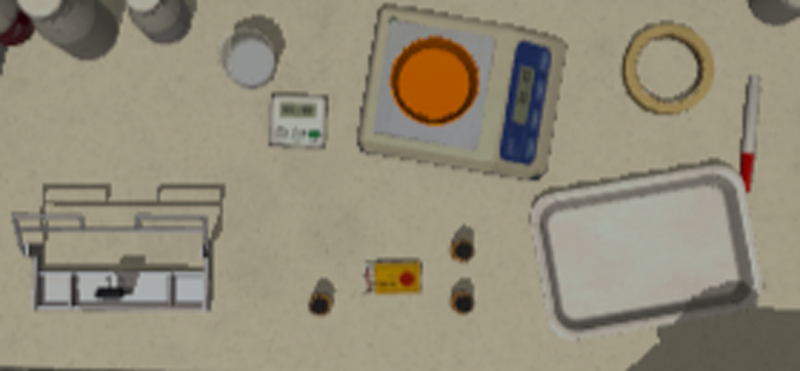

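The top view shows three vials (crop ~(320,300), (462,248), (462,300)) around the matchbox. The carrier is at left with its keeper open to +x, and the tray is at right, turned about 8°. Next I measure from the depth clouds.

```bash
cat > m.py <<'E'
from h import *
def vials(P):
    for n,p in P.items():
        c=cloud(p); ok=p['z_map']>0
        m=(ok&(c[...,2]>.042)&(c[...,2]<.075)&(c[...,0]>.36)&(c[...,0]<.58)&(c[...,1]>-.18)&(c[...,1]<.17)).astype('uint8')
        k,l,s,_=cv2.connectedComponentsWithStats(m)
        for i in range(1,k):
            if s[i,4]<12: continue
            q=c[l==i]; zt=np.percentile(q[:,2],90); t=q[q[:,2]>zt-.006]
            lo,hi=t[:,:2].min(0),t[:,:2].max(0); print(n,'vial n',len(q),'z',zt.round(4),'mid',((lo+hi)/2).round(4),'mean',t[:,:2].mean(0).round(4),'ext',(hi-lo).round(3))
def rect(p,lo,hi,zl,zh,name):
    c=cloud(p); m=(p['z_map']>0)&(c[...,2]>zl)&(c[...,2]<zh)&np.all(c[...,:2]>lo,-1)&np.all(c[...,:2]<hi,-1)
    q=c[m]; r=cv2.minAreaRect(q[:,:2].astype('float32')*1000)
    print(name,len(q),'z',np.percentile(q[:,2],[5,50,95]).round(4),'rect mm',[np.round(x,1) for x in r], 'mean',q.mean(0).round(4)); return q
if __name__=='__main__':
    P={n:capture(n) for n in ('side','top')}; vials(P)
    for n,p in P.items():
        rect(p,[.38,.25],[.48,.36],.092,.115,n+' handle')
        rect(p,[.36,.15],[.475,.45],.018,.048,n+' carrier body')
        rect(p,[.38,.15],[.65,.45],.05,.2,n+' upper')
        rect(p,[.35,-.48],[.64,-.12],.014,.04,n+' tray rim')
    for n in ('beaker','timer'):pass
E
python3 m.py
```

```text
side vial n 46 z 0.059 mid [0.4261 0.0829] mean [0.4263 0.0816] ext [0.016 0.02 ]
side vial n 59 z 0.0589 mid [ 0.4323 -0.077 ] mean [ 0.4328 -0.0783] ext [0.017 0.019]
side vial n 61 z 0.0593 mid [ 0.4904 -0.0753] mean [ 0.4904 -0.0765] ext [0.019 0.019]
side vial n 19 z 0.0518 mid [ 0.5784 -0.1037] mean [ 0.5784 -0.1039] ext [0.003 0.026]
top vial n 22 z 0.0538 mid [ 0.5779 -0.1042] mean [ 0.5787 -0.1029] ext [0.004 0.045]
top vial n 28 z 0.061 mid [ 0.4876 -0.0737] mean [ 0.4895 -0.0737] ext [0.016 0.019]
top vial n 30 z 0.0625 mid [0.4252 0.0844] mean [0.425  0.0849] ext [0.013 0.016]
top vial n 32 z 0.0611 mid [ 0.4307 -0.0751] mean [ 0.4301 -0.0748] ext [0.016 0.019]
side handle 37 z [0.0935 0.1027 0.1059] rect mm [array([435.4, 305. ]), array([11.3, 25.1]), np.float64(2.1)] mean [0.4359 0.3024 0.1013]
side carrier body 388 z [0.0194 0.0262 0.0376] rect mm [array([443.5, 308.5]), array([202.1,  62.3]), np.float64(89.9)] mean [0.4416 0.3002 0.028 ]
side upper 320 z [0.0555 0.093  0.1084] rect mm [array([474.6, 307.4]), array([ 90.2, 208.9]), np.float64(1.2)] mean [0.4852 0.3038 0.0878]
side tray rim 2765 z [0.0151 0.0219 0.034 ] rect mm [array([ 521.5, -272.5]), array([248. , 281.5]), np.float64(3.2)] mean [ 0.5122 -0.2861  0.0221]
top handle 35 z [0.0978 0.1026 0.1074] rect mm [array([435.1, 308.3]), array([ 9.4, 25.8]), np.float64(1.2)] mean [0.435  0.3086 0.1027]
top carrier body 265 z [0.0193 0.0271 0.0397] rect mm [array([442.5, 309.5]), array([197.8,  61. ]), np.float64(89.5)] mean [0.4355 0.311  0.0283]
top upper 321 z [0.0671 0.0954 0.1109] rect mm [array([473.3, 310.1]), array([ 86., 209.]), np.float64(1.4)] mean [0.4931 0.3078 0.0941]
top tray rim 1327 z [0.0149 0.0215 0.0352] rect mm [array([ 515.5, -300.7]), array([358.4, 247.9]), np.float64(89.8)] mean [ 0.5162 -0.2937  0.0223]
```

```bash
cat > to.py <<'E'
# usage: to.py x y z [yawdeg] : shift/turn in tool units from present pose to the target (tool y at yaw from world x, pointing down)
import sys; from h import *
a=[float(x) for x in sys.argv[1:]]; yaw=a[3] if len(a)>3 else 0
o=get_obs(); r=R.from_rotvec(o['tool_rot']); t=R.from_euler('z',yaw,degrees=True)*R.from_matrix(np.array([[0,1,0],[1,0,0],[0,0,-1.]]))
print('now',o['clock'],o['position'].round(4) if hasattr(o['position'],'round') else o['position'],'open',round(o['opening'],3),'grip',o['grip_force'],'F',np.round(o['ft_force'],1),'j',np.round(o['joint_positions'],2))
print('shift',(r.inv().apply(np.array(a[:3])-o['position'])/.12).round(3),'turn',((r.inv()*t).as_rotvec()/np.pi).round(4))
E
python3 to.py .4257 .083 .15
R='1 -1 0 0 0 -.403 .5'
python3 -m crank '1 -1 0 0 0 -.403 .5; 1 -1 0 0 0 -.403 .5; 1 -1 0 0 0 -.403 .5; 1 -1 0 0 0 -.403 .5; 1 -1 0 0 0 -.403 .5; 1 -1 0 0 0 -.403 .5; 1 -1 0 0 0 -.403 .5; 1 -1 0 0 0 -.403 .5; 1 -1 0 0 0 -.403 .5; 1 -1 0 0 0 -.403 .5' 40
python3 to.py .4257 .083 .15
```

```text
now 2.6 [ 0.2169 -0.6918  0.2453] open 1.002 grip 0.0 F [ 1.1 -0.4 -0.7] j [ 1.17  0.59  0.05  1.61 -0.03  0.94 -0.03]
shift [ 3.592 -5.641  0.794] turn [ 0.      0.     -0.4033]
clock: 3.85
position: [0.2955, -0.5414, 0.2453]
tool_rot: [-2.223, -2.219, 0.0]
ft_force: [-0.4, -0.1, 0.1]
opening: 0.499
grip_force: 0.0
now 3.85 [ 0.2955 -0.5414  0.2453] open 0.499 grip 0.0 F [-0.4 -0.1  0.1] j [ 1.21  0.47 -0.29  1.85  0.18  0.85  0.83]
shift [5.205 1.075 0.793] turn [-0.0001  0.     -0.0006]
```

```bash
python3 -m crank '1 1 0 0 0 0 .5; 1 1 0 0 0 0 .5; 1 1 0 0 0 0 .5' >/dev/null
python3 -m crank '1 0 0 0 0 0 .5; 1 0 0 0 0 0 .5' >/dev/null
python3 -m crank '1 0 0 0 0 0 .5; 1 0 0 0 0 0 .5' >/dev/null
python3 -m crank '1 0 0 0 0 0 .5; 1 0 0 0 0 0 .5' >/dev/null
python3 -m crank '1 0 .5 0 0 0 .5; 1 0 .5 0 0 0 .5; 1 0 .5 0 0 0 .5' 
python3 to.py .4257 .083 .046
```

```text
clock: 5.35
position: [0.4154, 0.0629, 0.1845]
tool_rot: [-2.212, -2.228, -0.0]
ft_force: [-0.2, -0.1, 0.5]
opening: 0.499
grip_force: 0.0
now 5.35 [0.4154 0.0629 0.1845] open 0.499 grip 0.0 F [-0.2 -0.1  0.5] j [ 0.11  0.35 -0.45  2.31  0.29  0.54 -0.56]
shift [0.165 0.089 1.154] turn [-0.0004 -0.0005  0.0023]
```

```bash
python3 -m crank '.167 .087 .5 0 0 0 .5; .167 .087 .5 0 0 0 .5; .167 .087 .8 0 0 0 .5; .167 .087 .8 0 0 0 .5; .167 .087 .8 0 0 0 .5' >/dev/null
python3 to.py .4257 .083 .046; python3 - <<'E'
from h import *
p=capture('side'); save(p,'v1'); q=proj(p,[.426,.083,.05]).astype(int); i=cv2.imread('pics/v1.png')[max(q[1]-70,0):q[1]+60,q[0]-80:q[0]+80]; cv2.imwrite('pics/v1c.png',cv2.resize(i,None,fx=4,fy=4))
E
```

```text
now 5.975 [0.4271 0.0776 0.091 ] open 0.497 grip 0.0 F [-1.1  0.5  0. ] j [-0.07  0.53 -0.28  2.35  0.48  0.31 -0.78]
shift [ 0.045 -0.013  0.375] turn [ 0.0007  0.0001 -0.0009]
```

View pics/v1c.png

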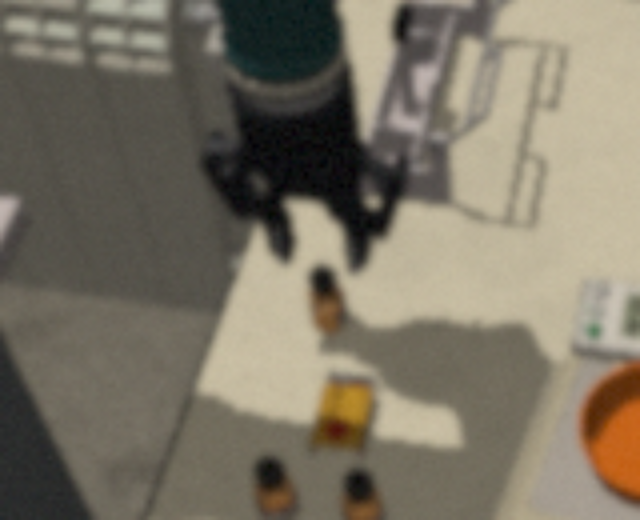

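The picture shows the open fingers (tips ~(285,255) and (355,265)) straddling the vial in x, so I descend and grip.

```bash
python3 -m crank '0 0 .2 0 0 0 .5; 0 0 .357 0 0 0 .5; 0 0 .357 0 0 0 .5; 0 0 .357 0 0 0 .5; 0 0 .357 0 0 0 1; 0 0 .357 0 0 0 1; 0 0 .357 0 0 0 1; 0 0 .357 0 0 0 1; 0 0 .357 0 0 0 1' 40
python3 to.py .4257 .083 .046
```

```text
clock: 7.15
position: [0.4271, 0.0786, 0.0476]
tool_rot: [2.222, 2.219, 0.003]
ft_force: [-1.0, -1.2, 7.9]
opening: 0.278
grip_force: 38.3
now 7.15 [0.4271 0.0786 0.0476] open 0.278 grip 38.280798701016465 F [-1.  -1.2  7.9] j [-0.16  0.62 -0.16  2.37  0.55  0.18 -0.84]
shift [ 0.037 -0.012  0.013] turn [ 0.0006 -0.0001 -0.0004]
```

```bash
python3 -m crank '0 0 -1 0 0 0 1; 0 0 -1 0 0 0 1; 0 .05 -1 0 0 0 1' >/dev/null
python3 -m crank '1 0 -.3 0 0 0 1; 1 0 -.3 0 0 0 1; 1 0 -.3 0 0 0 1' 
python3 -m crank '1 0 0 0 0 0 1; 1 0 0 0 0 0 1; 1 0 0 0 0 0 1; 1 0 0 0 0 0 1' 
python3 to.py .433 .379 .13
```

```text
clock: 7.9
position: [0.4333, 0.2049, 0.204]
tool_rot: [-2.212, -2.229, -0.011]
ft_force: [-0.1, -0.2, -1.0]
opening: 0.285
grip_force: 38.9
clock: 8.4
position: [0.4322, 0.3166, 0.2012]
tool_rot: [2.222, 2.219, -0.006]
ft_force: [-0.6, -0.2, -1.5]
opening: 0.282
grip_force: 38.9
now 8.4 [0.4322 0.3166 0.2012] open 0.282 grip 38.931651614257134 F [-0.6 -0.2 -1.5] j [-0.33  0.46 -0.51  2.05  0.34  0.71 -1.06]
shift [0.522 0.008 0.592] turn [-0.0007  0.001  -0.0004]
```

```bash
python3 -m crank '.53 .01 0 0 0 0 1; .53 .01 .6 0 0 0 1; .53 .01 .6 0 0 0 1; .53 .01 .6 0 0 0 1; .53 .01 .6 0 0 0 1' 
python3 to.py .433 .379 .052; python3 - <<'E'
from h import *
p=capture('side'); save(p,'v1b'); q=proj(p,[.44,.35,.05]).astype(int); i=cv2.imread('pics/v1b.png')[max(q[1]-60,0):q[1]+50,q[0]-65:q[0]+65]; cv2.imwrite('pics/v1bc.png',cv2.resize(i,None,fx=5,fy=5,interpolation=cv2.INTER_CUBIC))
E
```

```text
clock: 9.02
position: [0.4352, 0.3816, 0.132]
tool_rot: [2.224, 2.218, 0.003]
ft_force: [0.1, -0.6, 0.5]
opening: 0.284
grip_force: 38.9
now 9.025 [0.4352 0.3816 0.132 ] open 0.284 grip 38.94020057661692 F [ 0.1 -0.6  0.5] j [-0.48  0.6  -0.44  2.01  0.43  0.62 -1.21]
shift [-0.022 -0.019  0.666] turn [ 0.0006 -0.0003 -0.0009]
```

View pics/v1bc.png

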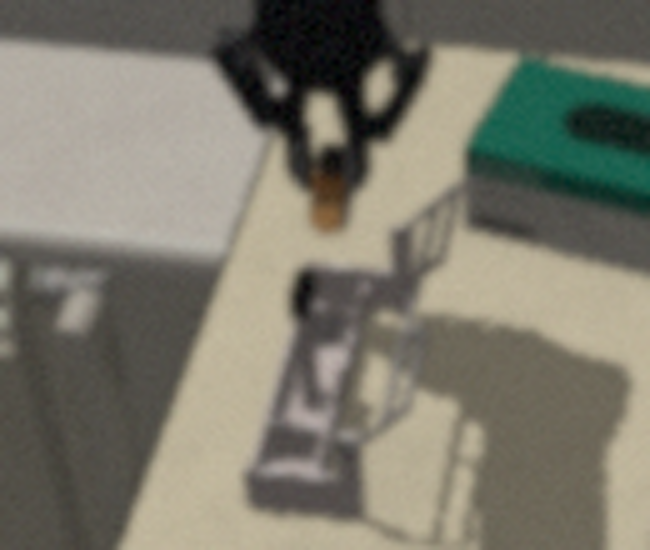

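The brown vial hangs above the far end of the carrier (vial ~(328,200), far end plate ~(345,275)). I measure the held vial and the carrier.

```bash
cat >> m.py <<'E'
def held(p,x,y,z):
    "glass part of a held vial near x,y, between z-.045 and z-.018"
    c=cloud(p); m=(p['z_map']>0)&(abs(c[...,0]-x)<.025)&(abs(c[...,1]-y)<.03)&(c[...,2]>z-.044)&(c[...,2]<z-.018)
    q=c[m]; 
    # circle fit of radius 13.5 mm
    from scipy.optimize import least_squares
    s=least_squares(lambda a:np.hypot(q[:,0]-a[0],q[:,1]-a[1])-.0135,[x,y],loss='soft_l1',f_scale=.002)
    print('held n',len(q),'centre',s.x.round(4),'x range',np.percentile(q[:,0],[2,98]).round(4),'z low',q[:,2].min().round(4))
E
python3 - <<'E'
from m import *
P={n:capture(n) for n in ('side','top')}; held(P['side'],.435,.382,.132)
for n,p in P.items(): rect(p,[.38,.25],[.48,.36],.092,.115,n+' handle'); rect(p,[.36,.15],[.475,.45],.018,.048,n+' carrier body')
E
```

```text
held n 55 centre [0.436  0.3865] x range [0.4247 0.4495] z low 0.0881
side handle 35 z [0.0939 0.1031 0.1059] rect mm [array([435.5, 305.4]), array([27.3, 11.2]), np.float64(89.9)] mean [0.436  0.3025 0.1018]
side carrier body 392 z [0.0188 0.0261 0.0376] rect mm [array([443.7, 307.3]), array([ 62.1, 199.4]), np.float64(0.2)] mean [0.4413 0.3016 0.0274]
top handle 36 z [0.0964 0.1027 0.1084] rect mm [array([435.1, 308.2]), array([ 9.3, 26.1]), np.float64(1.2)] mean [0.4352 0.3083 0.1027]
top carrier body 209 z [0.019  0.0268 0.0398] rect mm [array([441.7, 308.2]), array([ 59.2, 193.7]), np.float64(0.5)] mean [0.4349 0.2934 0.0282]
```

```bash
python3 -m crank '-.04 -.012 0 0 0 0 1; -.04 -.012 .35 0 0 0 1; -.04 -.012 .5 0 0 0 1; -.04 -.012 .6 0 0 0 1; -.04 -.012 .665 0 0 0 1;  -.04 -.012 .665 0 0 0 1; -.04 -.012 .665 0 0 0 1' 
python3 to.py .433 .379 .052
```

```text
clock: 10.05
position: [0.4328, 0.3777, 0.0511]
tool_rot: [-2.222, -2.22, -0.002]
ft_force: [-0.4, 0.6, -0.7]
opening: 0.282
grip_force: 38.7
now 10.05 [0.4328 0.3777 0.0511] open 0.282 grip 38.74222074047793 F [-0.4  0.6 -0.7] j [-0.55  0.71 -0.35  2.05  0.52  0.46 -1.29]
shift [ 0.01   0.001 -0.008] turn [ 0.0002 -0.0003 -0.0003]
```

```bash
python3 -m crank '0 0 0 0 0 0 .5; 0 0 0 0 0 0 .5; 0 0 0 0 0 0 .5; 0 0 0 0 0 0 .5; 0 0 -.5 0 0 0 .5; 0 0 -1 0 0 0 .5; 0 0 -1 0 0 0 .5; 0 0 -1 0 0 0 .5' 
python3 -m crank '-1 0 -.25 0 0 0 .5; -1 0 -.25 0 0 0 .5' >/dev/null
python3 -m crank '-1 0 0 0 0 0 .5; -1 0 0 0 0 0 .5' >/dev/null
python3 -m crank '-1 0 0 0 0 0 .5; -1 0 0 0 0 0 .5' >/dev/null
python3 -m crank '-.9 0 .5 0 0 0 .5; -.9 0 .5 0 0 0 .5; -.9 0 .5 0 0 0 .5; -.9 0 .5 0 0 0 .5' 
python3 to.py .4315 -.0762 .1; python3 - <<'E'
from m import *
P={n:capture(n) for n in ('side','top')}; vials(P)
p=P['top'];save(p,'t1'); q=proj(p,[.44,.3,.05]).astype(int); i=cv2.imread('pics/t1.png')[q[1]-35:q[1]+35,q[0]-60:q[0]+60]; cv2.imwrite('pics/t1c.png',cv2.resize(i,None,fx=6,fy=6,interpolation=cv2.INTER_CUBIC))
E
```

```text
clock: 11.05
position: [0.4324, 0.3767, 0.1706]
tool_rot: [2.222, 2.22, -0.001]
ft_force: [-0.1, -0.6, -0.8]
opening: 0.498
grip_force: 0.0
clock: 12.3
position: [0.4312, -0.0902, 0.1396]
tool_rot: [-2.221, -2.218, 0.002]
ft_force: [0.5, 0.4, 0.3]
opening: 0.499
grip_force: 0.0
now 12.3 [ 0.4312 -0.0902  0.1396] open 0.499 grip 0.0 F [0.5 0.4 0.3] j [ 0.44  0.45 -0.44  2.3   0.43  0.46 -0.34]
shift [0.116 0.003 0.33 ] turn [-0.0008 -0.0004 -0.0003]
side vial n 59 z 0.0593 mid [ 0.4322 -0.0774] mean [ 0.4325 -0.0782] ext [0.017 0.02 ]
side vial n 59 z 0.0595 mid [ 0.4902 -0.0762] mean [ 0.4904 -0.0768] ext [0.019 0.017]
side vial n 17 z 0.0519 mid [ 0.5781 -0.1034] mean [ 0.5784 -0.104 ] ext [0.004 0.027]
top vial n 15 z 0.053 mid [ 0.5774 -0.0946] mean [ 0.5783 -0.0963] ext [0.003 0.025]
top vial n 30 z 0.0631 mid [ 0.4891 -0.0736] mean [ 0.4893 -0.0734] ext [0.013 0.019]
```

View pics/t1c.png

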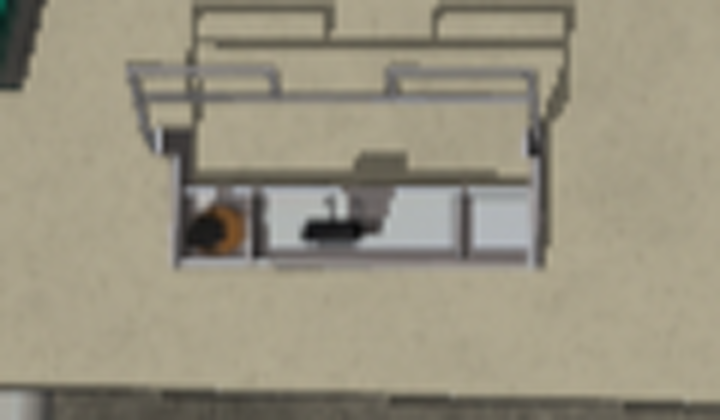

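The first vial stands in the far (+y) cell at ~(215,230). Now vial 2.

```bash
python3 -m crank '.115 .005 0 0 0 0 .5; .115 .005 .4 0 0 0 .5; .115 .005 .4 0 0 0 .5; .115 .005 .6 0 0 0 .5; .115 .005 .77 0 0 0 .5; .115 .005 .77 0 0 0 .5; .115 .005 .77 0 0 0 1; .115 .005 .77 0 0 0 1; .115 .005 .77 0 0 0 1; .115 .005 .77 0 0 0 1; .115 .005 .77 0 0 0 1' 
python3 -m crank '0 0 -1 0 0 0 1; 0 0 -1 0 0 0 1; 0 0 -1 0 0 0 1' 
python3 -m crank '1 0 -.3 0 0 0 1; 1 0 -.3 0 0 0 1' >/dev/null
python3 -m crank '1 0 0 0 0 0 1; 1 0 0 0 0 0 1; 1 0 0 0 0 0 1; 1 0 0 0 0 0 1' 
python3 to.py .433 .2315 .13
```

```text
clock: 13.78
position: [0.4335, -0.0766, 0.0496]
tool_rot: [2.221, 2.219, 0.003]
ft_force: [-0.1, 1.5, 7.7]
opening: 0.275
grip_force: 39.2
clock: 14.15
position: [0.4353, -0.0774, 0.1725]
tool_rot: [2.219, 2.213, 0.009]
ft_force: [-0.1, 0.2, -0.2]
opening: 0.275
grip_force: 39.3
clock: 14.9
position: [0.432, 0.1621, 0.2036]
tool_rot: [-2.222, -2.221, 0.004]
ft_force: [-0.4, -0.3, -0.7]
opening: 0.277
grip_force: 39.2
now 14.9 [0.432  0.1621 0.2036] open 0.277 grip 39.22583077208401 F [-0.4 -0.3 -0.7] j [ 0.01  0.38 -0.59  2.2   0.35  0.65 -0.83]
shift [0.58  0.009 0.612] turn [-0.0006  0.0005 -0.0001]
```

```bash
python3 -m crank '.58 .025 0 0 0 0 1; .58 .025 .6 0 0 0 1; .58 .025 .6 0 0 0 1; .58 .025 .6 0 0 0 1; .58 .025 .6 0 0 0 1; .58 .025 .6 0 0 0 1' 
python3 to.py .435 .232 .053; python3 - <<'E'
from m import *
p=capture('side'); held(p,.435,.232,.131)
rect(p,[.38,.25],[.48,.36],.092,.115,'side handle')
E
```

```text
clock: 15.65
position: [0.4369, 0.2321, 0.1336]
tool_rot: [2.223, 2.218, 0.004]
ft_force: [0.7, 0.4, -0.5]
opening: 0.273
grip_force: 39.3
now 15.65 [0.4369 0.2321 0.1336] open 0.273 grip 39.263596381970274 F [ 0.7  0.4 -0.5] j [-0.21  0.52 -0.5   2.19  0.49  0.53 -1.08]
shift [-0.001 -0.018  0.671] turn [ 0.0008 -0.0003 -0.0008]
held n 53 centre [0.4374 0.2308] x range [0.4254 0.4501] z low 0.0891
side handle 2 z [0.0963 0.0985 0.1007] rect mm [array([431. , 293.6]), array([1.2, 0. ]), np.float64(119.8)] mean [0.431  0.2936 0.0985]
```

```bash
python3 -m crank '.005 -.012 .3 0 0 0 1; .005 -.012 .5 0 0 0 1; .005 -.012 .6 0 0 0 1; .005 -.012 .672 0 0 0 1; .005 -.012 .672 0 0 0 1; .005 -.012 .672 0 0 0 1' 
python3 to.py .435 .232 .053
python3 -m crank '0 0 0 0 0 0 .5; 0 0 0 0 0 0 .5; 0 0 0 0 0 0 .5; 0 0 -.5 0 0 0 .5; 0 0 -1 0 0 0 .5; 0 0 -1 0 0 0 .5; 0 0 -1 0 0 0 .5' 
python3 -m crank '-1 .2 0 0 0 0 .5; -1 .2 0 0 0 0 .5' >/dev/null
python3 -m crank '-1 .2 0 0 0 0 .5; -1 .2 0 0 0 0 .5; -1 .2 .4 0 0 0 .5; -1 .2 .4 0 0 0 .5; -1 .2 .4 0 0 0 .5' 
python3 to.py .4895 -.0755 .1; python3 - <<'E'
from m import *
P={n:capture(n) for n in ('side','top')}; vials(P)
E
```

```text
clock: 16.45
position: [0.4345, 0.2335, 0.0524]
tool_rot: [2.222, 2.221, 0.002]
ft_force: [-1.9, -0.4, 6.8]
opening: 0.274
grip_force: 39.4
now 16.45 [0.4345 0.2335 0.0524] open 0.274 grip 39.43283343003259 F [-1.9 -0.4  6.8] j [-0.33  0.66 -0.34  2.23  0.64  0.34 -1.22]
shift [-0.013  0.004 -0.005] turn [ 0.0003 -0.0002 -0.0002]
clock: 17.32
position: [0.4345, 0.2324, 0.1714]
tool_rot: [2.223, 2.219, -0.001]
ft_force: [-0.7, 0.1, -1.1]
opening: 0.498
grip_force: 0.0
clock: 18.2
position: [0.4818, -0.0054, 0.1234]
tool_rot: [-2.218, -2.223, 0.001]
ft_force: [-0.2, 0.1, 0.2]
opening: 0.502
grip_force: 0.0
now 18.2 [ 0.4818 -0.0054  0.1234] open 0.502 grip 0.0 F [-0.2  0.1  0.2] j [ 0.3   0.53 -0.51  2.22  0.54  0.5  -0.62]
shift [-0.584  0.064  0.194] turn [-0.0005 -0.0002  0.0007]
side vial n 61 z 0.0595 mid [ 0.4902 -0.0758] mean [ 0.4902 -0.0765] ext [0.019 0.018]
side vial n 21 z 0.0519 mid [ 0.5783 -0.1078] mean [ 0.5785 -0.1082] ext [0.003 0.022]
top vial n 24 z 0.0547 mid [ 0.5776 -0.1025] mean [ 0.5781 -0.1016] ext [0.004 0.036]
```

```bash
python3 -m crank '-.59 .064 0 0 0 0 .5; -.59 .064 0 0 0 0 .5; -.59 .064 .3 0 0 0 .5; -.59 .064 .5 0 0 0 .5; -.59 .064 .62 0 0 0 .5; -.59 .064 .62 0 0 0 .5; -.59 .064 .62 0 0 0 1; -.59 .064 .62 0 0 0 1; -.59 .064 .62 0 0 0 1; -.59 .064 .62 0 0 0 1; -.59 .064 .62 0 0 0 1' 
python3 -m crank '0 0 -1 0 0 0 1; 0 0 -1 0 0 0 1; 0 0 -1 0 0 0 1' >/dev/null
python3 -m crank '1 -.2 -.35 0 0 0 1; 1 -.2 -.35 0 0 0 1' >/dev/null
python3 -m crank '1 -.2 0 0 0 0 1; 1 -.2 0 0 0 0 1' >/dev/null
python3 -m crank '.9 -.05 0 0 0 0 1; .9 -.05 0 0 0 0 1; .9 -.05 .4 0 0 0 1; .9 -.05 .4 0 0 0 1; .9 -.05 .4 0 0 0 1' 
python3 to.py .4355 .272 .0545; python3 - <<'E'
from m import *
p=capture('side'); o=get_obs()['position']; held(p,*o)
for n in ('side','top'): rect(capture(n),[.36,.15],[.475,.45],.018,.048,n+' carrier body')
E
```

```text
clock: 19.68
position: [0.4905, -0.0776, 0.05]
tool_rot: [2.222, 2.22, 0.002]
ft_force: [-1.9, 0.8, 6.7]
opening: 0.275
grip_force: 39.7
clock: 21.18
position: [0.437, 0.2653, 0.1617]
tool_rot: [2.223, 2.219, -0.002]
ft_force: [0.5, -0.4, -1.2]
opening: 0.273
grip_force: 39.4
now 21.175 [0.437  0.2653 0.1617] open 0.273 grip 39.43395869413507 F [ 0.5 -0.4 -1.2] j [-0.18  0.52 -0.61  2.13  0.5   0.64 -1.14]
shift [ 0.057 -0.012  0.894] turn [-0.0003  0.0003 -0.0006]
held n 65 centre [0.438  0.2666] x range [0.4251 0.4515] z low 0.1189
side carrier body 405 z [0.02   0.0288 0.0421] rect mm [array([443.5, 306.1]), array([198. ,  61.6]), np.float64(89.8)] mean [0.443  0.2933 0.0297]
top carrier body 149 z [0.0205 0.0336 0.0422] rect mm [array([443.3, 310. ]), array([197.8,  59.5]), np.float64(89.5)] mean [0.4396 0.265  0.0321]
```

```bash
python3 -m crank '.05 -.015 0 0 0 0 1; .05 -.015 .3 0 0 0 1; .05 -.015 .6 0 0 0 1; .05 -.015 .75 0 0 0 1; .05 -.015 .85 0 0 0 1; .05 -.015 .89 0 0 0 1; .05 -.015 .89 0 0 0 1; .05 -.015 .89 0 0 0 1' 
python3 to.py .435 .232 .053
python3 -m crank '0 0 0 0 0 0 .75; 0 0 0 0 0 0 .6; 0 0 -.1 0 0 0 .5; 0 0 -.4 0 0 0 .5; 0 0 -1 0 0 0 .5; 0 0 -1 0 0 0 .5; 0 0 -1 0 0 0 .5; 0 0 -1 0 0 0 .5' 
python3 -m crank '0 .95 -.2 0 0 0 1; 0 .95 -.2 0 0 0 1; 0 .95 -.2 0 0 0 1' 
python3 - <<'E'
from m import *
for n in ('side','top'):
    p=capture(n); save(p,n+'2'); q=proj(p,[.45,.3,.05]).astype(int); i=cv2.imread(f'pics/{n}2.png')[max(0,q[1]-35):q[1]+35,q[0]-60:q[0]+60]; cv2.imwrite(f'pics/{n}2c.png',cv2.resize(i,None,fx=6,fy=6,interpolation=cv2.INTER_CUBIC))
    rect(p,[.38,.25],[.48,.36],.092,.115,n+' handle'); q=rect(p,[.47,.15],[.65,.45],.085,.125,n+' keeper')
a=[cv2.imread(f'pics/{n}2c.png') for n in ('side','top')]; w=min(x.shape[1] for x in a); cv2.imwrite('pics/b2.png',cv2.resize(np.vstack([x[:,:w] for x in a]),None,fx=.7,fy=.7))
E
```

```text
clock: 22.32
position: [0.4357, 0.2725, 0.0556]
tool_rot: [2.223, 2.22, 0.002]
ft_force: [-0.2, 0.5, -0.4]
opening: 0.274
grip_force: 39.4
now 22.325 [0.4357 0.2725 0.0556] open 0.274 grip 39.42748534725979 F [-0.2  0.5 -0.4] j [-0.33  0.68 -0.43  2.18  0.7   0.42 -1.33]
shift [-0.338 -0.005  0.021] turn [ 0.0003 -0.0003 -0.0003]
clock: 23.32
position: [0.4345, 0.2712, 0.1738]
tool_rot: [-2.222, -2.22, 0.004]
ft_force: [-0.2, -0.3, -0.8]
opening: 0.5
grip_force: 0.0
clock: 23.7
position: [0.5541, 0.2709, 0.1977]
tool_rot: [2.229, 2.213, 0.003]
ft_force: [-1.0, -1.3, -0.4]
opening: 0.002
grip_force: 0.0
side handle 37 z [0.0933 0.1029 0.1061] rect mm [array([435.5, 306. ]), array([11.2, 28.9]), np.float64(0.0)] mean [0.4359 0.302  0.1014]
side keeper 160 z [0.0915 0.0967 0.1095] rect mm [array([507.8, 308.9]), array([ 23.6, 211.8]), np.float64(1.1)] mean [0.5096 0.3038 0.0996]
top handle 35 z [0.0974 0.1026 0.1081] rect mm [array([435.2, 308.1]), array([ 9.3, 26.1]), np.float64(1.5)] mean [0.435  0.3086 0.1029]
top keeper 47 z [0.0879 0.0942 0.112 ] rect mm [array([506.1, 391.1]), array([18.3, 47.8]), np.float64(3.8)] mean [0.5041 0.3965 0.0966]
```

View pics/b2.png

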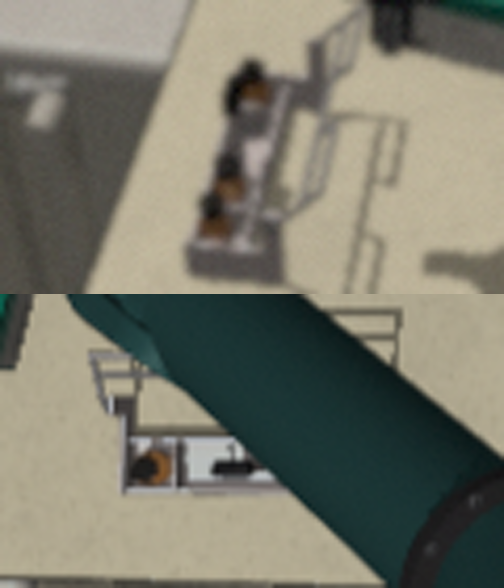

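All three vials stand in the carrier (side crop caps at (245,85), (228,165), (212,205)) and the keeper leans out to +x. Now I close the keeper.

```bash
python3 -m crank '-.26 .05 0 0 0 0 1; -.26 .05 .4 0 0 0 1; -.26 .05 .767 0 0 0 1; -.26 .05 .767 0 0 0 1; -.26 .05 .767 0 0 0 1' 
python3 -m crank '0 -.15 0 0 0 0 1; 0 -.25 0 0 0 0 1; 0 -.35 0 0 0 0 1; 0 -.45 0 0 0 0 1; 0 -.5 0 0 0 0 1; 0 -.55 0 0 0 0 1; 0 -.6 0 0 0 0 1; 0 -.65 0 0 0 0 1; 0 -.68 0 0 0 0 1; 0 -.68 0 0 0 0 1' 
python3 - <<'E'
from m import *
for n in ('side',):
    p=capture(n); save(p,n+'3'); q=proj(p,[.45,.3,.05]).astype(int); i=cv2.imread(f'pics/{n}3.png')[max(0,q[1]-50):q[1]+45,q[0]-60:q[0]+60]; cv2.imwrite(f'pics/{n}3c.png',cv2.resize(i,None,fx=5,fy=5,interpolation=cv2.INTER_CUBIC))
    rect(p,[.38,.25],[.48,.36],.094,.115,n+' handle'); 
E
```

```text
clock: 24.42
position: [0.5545, 0.2419, 0.1076]
tool_rot: [-2.22, -2.222, -0.0]
ft_force: [-0.7, -0.3, 0.6]
opening: -0.003
grip_force: 0.0
clock: 25.68
position: [0.4732, 0.2409, 0.1068]
tool_rot: [-2.222, -2.221, 0.001]
ft_force: [1.2, -0.5, 0.2]
opening: 0.0
grip_force: 0.0Traceback (most recent call last):
  File "<stdin>", line 4, in <module>
  File "m.py", line 14, in rect
    print(name,len(q),'z',np.percentile(q[:,2],[5,50,95]).round(4),'rect mm',[np.round(x,1) for x in r], 'mean',q.mean(0).round(4)); return q
                          ~~~~~~~~~~~~~^^^^^^^^^^^^^^^^^^
    return _quantile_unchecked(
        a, q, axis, out, overwrite_input, method, keepdims, weights)
    return _ureduce(a,
                    func=_quantile_ureduce_func,
    ...<5 lines>...
                    overwrite_input=overwrite_input,
                    method=method)
    r = func(a, **kwargs)
    result = _quantile(arr,
                       quantiles=q,
    ...<2 lines>...
                       out=out,
                       weights=wgt)
    slices_having_nans = np.isnan(arr[-1, ...])
                                  ~~~^^^^^^^^^
IndexError: index -1 is out of bounds for axis 0 with size 0
```

View pics/side3c.png

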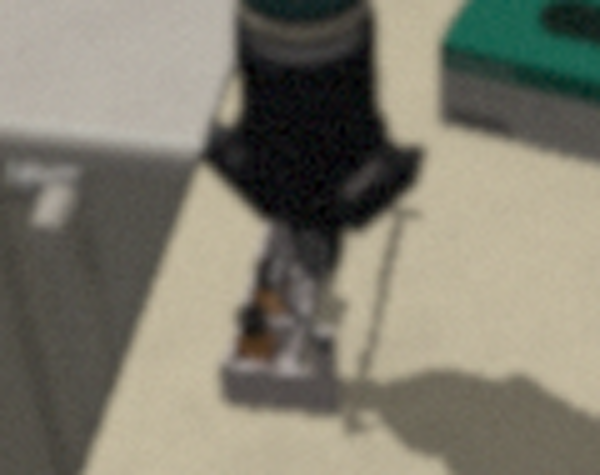

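The keeper has swung past upright (bars at ~(285,270)). Next: lift over it and press down.

```bash
python3 -m crank '0 0 -.35 0 0 0 1; 0 0 -.35 0 0 0 1; 0 -.28 -.35 0 0 0 1; 0 -.28 -.35 0 0 0 1;  0 -.28 -.35 0 0 0 1; 0 -.28 -.1 0 0 0 1; 0 -.28 0 0 0 0 1; 0 -.28 .1 0 0 0 1; 0 -.28 .15 0 0 0 1; 0 -.28 .15 0 0 0 1' 
python3 -m crank '0 0 .02 0 0 0 1; 0 0 .03 0 0 0 1; 0 0 .04 0 0 0 1; 0 0 .05 0 0 0 1; 0 0 .05 0 0 0 1; 0 0 .05 0 0 0 1' 
```

```text
clock: 26.98
position: [0.4395, 0.2407, 0.0885]
tool_rot: [-2.222, -2.221, 0.002]
ft_force: [-2.8, -0.6, 1.0]
opening: 0.0
grip_force: 1.3
clock: 27.72
position: [0.4359, 0.2403, 0.0846]
tool_rot: [2.22, 2.222, -0.008]
ft_force: [-14.5, -3.9, 24.8]
opening: -0.004
grip_force: 11.2
```

```bash
python3 -m crank '0 0 -.5 0 0 0 1; 0 0 -.5 0 0 0 1; 0 0 -1 0 0 0 1; 0 .5 -1 0 0 0 1; -.9 1 -1 0 0 0 .5;-.9 1 -1 0 0 0 .5;-.9 1 -1 0 0 0 .5;-.9 1 -1 0 0 0 .5' 
python3 - <<'E'
from m import *
p=capture('side'); save(p,'side4'); q=proj(p,[.45,.3,.05]).astype(int); i=p['image'][max(0,q[1]-40):q[1]+40,q[0]-50:q[0]+50,::-1]; cv2.imwrite('pics/side4c.png',cv2.resize(i,None,fx=7,fy=7,interpolation=cv2.INTER_CUBIC))
for n in ('side','top'):
    p=capture(n)
    for a in ('handle','carrier','upper'):
        b=dict(handle=([.38,.25],[.48,.36],.092,.115),carrier=([.36,.15],[.475,.45],.018,.048),upper=([.38,.15],[.48,.285],.062,.09))[a]
        try: rect(p,*b,n+a)
        except Exception: print('none')
E
```

```text
clock: 28.72
position: [0.5608, 0.1325, 0.2028]
tool_rot: [2.224, 2.218, 0.002]
ft_force: [0.3, 0.2, 0.1]
opening: 0.501
grip_force: 0.0
sidehandle 38 z [0.0934 0.1023 0.1047] rect mm [array([435.1, 304.2]), array([12.3, 28. ]), np.float64(10.8)] mean [0.4361 0.3025 0.1008]
sidecarrier 285 z [0.02   0.0287 0.0418] rect mm [array([444.4, 305.6]), array([ 62.3, 200.3]), np.float64(0.4)] mean [0.4447 0.2702 0.0298]
sideupper 111 z [0.0623 0.0682 0.0715] rect mm [array([452.5, 241.7]), array([53.4, 77.8]), np.float64(0.5)] mean [0.4438 0.2339 0.0679]
tophandle 35 z [0.0973 0.1021 0.1111] rect mm [array([435.1, 307.9]), array([ 9.5, 27.3]), np.float64(0.5)] mean [0.4351 0.3084 0.1032]
topcarrier 250 z [0.0196 0.0279 0.0411] rect mm [array([444.1, 310.1]), array([ 61.4, 197.7]), np.float64(0.6)] mean [0.4353 0.3182 0.0293]
topupper 132 z [0.0628 0.0674 0.0749] rect mm [array([452.6, 244.7]), array([50.3, 78.6]), np.float64(1.8)] mean [0.4444 0.2397 0.0681]
```

View pics/side4c.png

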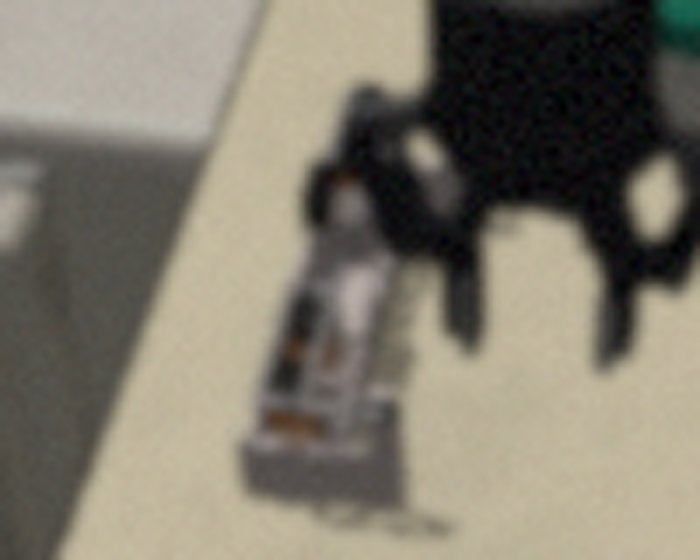

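```bash
python3 - <<'E'
from m import *
for n in ('side','top'):
    c=cloud(capture(n)); 
    for x in (.4265,.4465):
        for ylo,yhi in ((.21,.27),(.345,.40)):
            m=(abs(c[...,0]-x)<.004)&(c[...,1]>ylo)&(c[...,1]<yhi)&(c[...,2]>.055)&(c[...,2]<.11); q=c[m][:,2]
            print(n,x,ylo,len(q),np.percentile(q,[25,50,75,90]).round(4) if len(q) else '')
E
```

```text
side 0.4265 0.21 21 [0.068  0.0682 0.0694 0.0703]
side 0.4265 0.345 6 [0.0677 0.069  0.0697 0.0702]
side 0.4465 0.21 22 [0.0675 0.0684 0.0691 0.0705]
side 0.4465 0.345 0 
top 0.4265 0.21 21 [0.0656 0.0677 0.0689 0.0708]
top 0.4265 0.345 26 [0.0621 0.0665 0.0702 0.0722]
top 0.4465 0.21 42 [0.0641 0.0669 0.0706 0.0723]
top 0.4465 0.345 34 [0.0653 0.0677 0.0706 0.0715]
```

The keeper is shut: both bars lie level at ~68 mm. Now the handle.

```bash
python3 -m crank '.7 -.5 0 0 0 0 .55; .7 -.5 0 0 0 0 .55; .7 -.5 0 0 0 0 .55' 80 >/dev/null
python3 -m crank '.755 -.548 0 0 0 -.005 .55; .755 -.548 .35 0 0 -.005 .55; .755 -.548 .35 0 0 -.005 .55; .755 -.548 .35 0 0 -.005 .55;  .755 -.548 .35 0 0 -.005 .55' 
python3 to.py .435 .307 .091 1; python3 - <<'E'
from m import *
p=capture('side'); save(p,'side5'); q=proj(p,[.44,.3,.1]).astype(int); i=p['image'][max(0,q[1]-40):q[1]+50,q[0]-50:q[0]+50,::-1]; cv2.imwrite('pics/side5c.png',cv2.resize(i,None,fx=6,fy=6,interpolation=cv2.INTER_CUBIC))
E
```

```text
clock: 29.98
position: [0.436, 0.3063, 0.1612]
tool_rot: [2.207, 2.234, 0.001]
ft_force: [-0.3, -0.3, 0.6]
opening: 0.451
grip_force: 0.0
now 29.975 [0.436  0.3063 0.1612] open 0.451 grip 0.0 F [-0.3 -0.3  0.6] j [-0.23  0.54 -0.64  2.09  0.52  0.67 -1.21]
shift [ 0.006 -0.009  0.585] turn [ 0.0004  0.0001 -0.0018]
```

View pics/side5c.png

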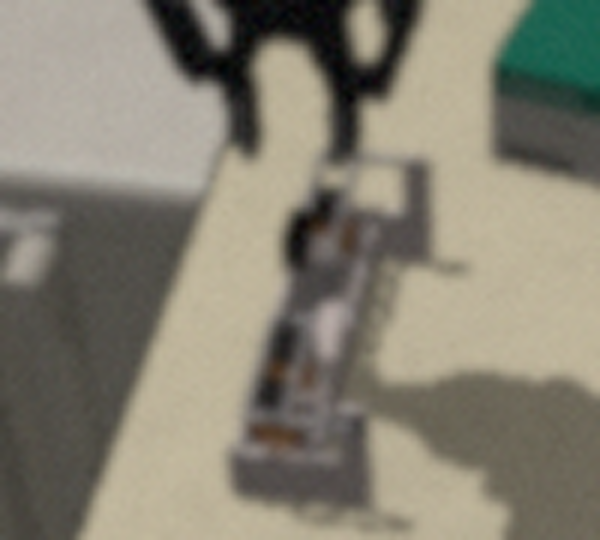

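The fingers straddle the handle (tips (240,145) and (345,150), handle ~(310,240)), and the keeper lies over all three vials. I grip and lift.

```bash
python3 -m crank '.006 -.009 .3 0 0 -.001 .55; .006 -.009 .5 0 0 -.001 .55; .006 -.009 .585 0 0 -.001 .55; .006 -.009 .585 0 0 -.001 .55; .006 -.009 .585 0 0 -.001 1; .006 -.009 .585 0 0 -.001 1; .006 -.009 .585 0 0 -.001 1; .006 -.009 .585 0 0 -.001 1; .006 -.009 .585 0 0 -.001 1; .006 -.009 .585 0 0 -.001 1' 90
python3 -m crank '0 0 -.05 0 0 0 1; 0 0 -.15 0 0 0 1; 0 0 -.3 0 0 0 1; 0 0 -.5 0 0 0 1; 0 0 -.5 0 0 0 1'
python3 to.py .5 .25 .33 1
```

```text
clock: 31.28
position: [0.4333, 0.3086, 0.0914]
tool_rot: [2.201, 2.241, 0.001]
ft_force: [-2.3, -0.6, 5.8]
opening: 0.123
grip_force: 90.0
clock: 31.9
position: [0.4345, 0.3095, 0.1529]
tool_rot: [2.202, 2.241, 0.008]
ft_force: [-0.2, 0.8, -5.8]
opening: 0.122
grip_force: 88.3
now 31.9 [0.4345 0.3095 0.1529] open 0.122 grip 88.27229976654053 F [-0.2  0.8 -5.8] j [-0.24  0.56 -0.63  2.1   0.54  0.65 -1.22]
shift [-0.501  0.543 -1.475] turn [ 0.0012 -0.0011  0.0001]
```

```bash
python3 -m crank '-.1 .1 -.3 0 0 0 1; -.2 .2 -.6 0 0 0 1; -.3 .3 -.8 0 0 0 1; -.3 .3 -.9 0 0 0 1; -.3 .3 -.9 0 0 0 1' 
python3 -m crank '-.1 .1 -.3 0 0 0 1; -.2 .2 -.5 0 0 0 1; -.2 .25 -.6 0 0 0 1; -.2 .25 -.6 0 0 0 1; -.2 .25 -.6 0 0 0 1' 
python3 -m crank '0 0 0 .03 0 0 1; 0 0 0 .06 0 0 1; 0 0 0 .09 0 0 1; 0 0 0 .12 0 0 1; 0 0 0 .15 0 0 1; 0 0 0 .17 0 0 1; 0 0 0 .17 0 0 1; 0 0 0 .17 0 0 1; 0 0 0 .17 0 0 1' 
python3 to.py .5 .25 .33 1;  python3 - <<'E'
from m import *
p=capture('side'); save(p,'side6'); q=proj(p,[.5,.25,.25]).astype(int); i=p['image'][max(0,q[1]-70):q[1]+70,max(0,q[0]-80):q[0]+80,::-1]; cv2.imwrite('pics/side6c.png',cv2.resize(i,None,fx=4,fy=4,interpolation=cv2.INTER_CUBIC))
E
```

```text
clock: 32.52
position: [0.4692, 0.2735, 0.2587]
tool_rot: [-2.201, -2.241, -0.001]
ft_force: [0.1, -0.3, -6.1]
opening: 0.121
grip_force: 89.2
clock: 33.15
position: [0.4985, 0.2498, 0.3291]
tool_rot: [-2.198, -2.242, 0.005]
ft_force: [0.4, 0.1, -6.9]
opening: 0.121
grip_force: 89.3
clock: 34.28
position: [0.4998, 0.2499, 0.331]
tool_rot: [-1.905, -1.942, 0.529]
ft_force: [-0.0, -0.1, -5.4]
opening: 0.121
grip_force: 89.4
now 34.275 [0.4998 0.2499 0.331 ] open 0.121 grip 89.42213416099548 F [-0.  -0.1 -5.4] j [ 0.06  0.62 -0.79  1.61  0.1   1.5  -0.73]
shift [0.001 0.006 0.006] turn [-1.695e-01  1.000e-04  6.000e-04]
```

View pics/side6c.png

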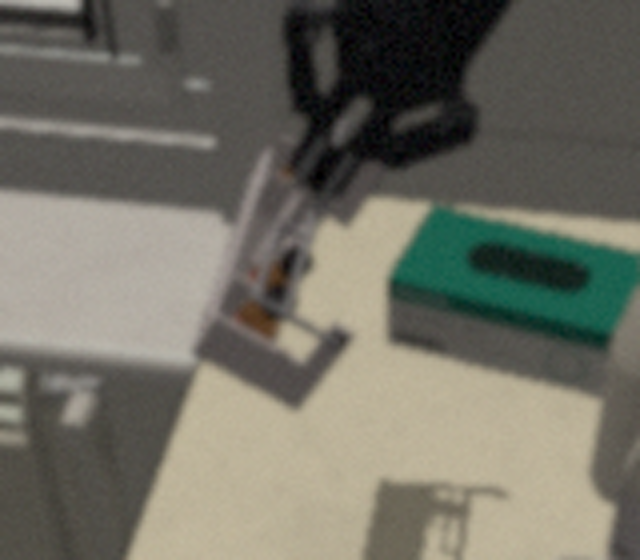

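The carrier is tipped 30°, firm in the grip, with the keeper shut and the vials in. On to 45°, hold, and level.

```bash
python3 -m crank '0 0 0 .03 0 0 1; 0 0 0 .06 0 0 1; 0 0 0 .083 0 0 1; 0 0 0 .083 0 0 1; 0 0 0 .083 0 0 1; 0 0 0 .083 0 0 1' 
python3 to.py .5 .25 .33 1
python3 -m crank '0 0 0 0 0 0 1; 0 0 0 0 0 0 1; 0 0 0 0 0 0 1; 0 0 0 0 0 0 1; 0 0 0 0 0 0 1; 0 0 0 0 0 0 1; 0 0 0 0 0 0 1; 0 0 0 0 0 0 1; 0 0 0 0 0 0 1; 0 0 0 0 0 0 1; 0 0 0 0 0 0 1; 0 0 0 0 0 0 1; 0 0 0 0 0 0 1; 0 0 0 0 0 0 1; 0 0 0 0 0 0 1; 0 0 0 0 0 0 1; 0 0 0 0 0 0 1; 0 0 0 0 0 0 1; 0 0 0 0 0 0 1; 0 0 0 0 0 0 1' 
python3 - <<'E'
from m import *
p=capture('side'); c=cloud(p)
# carrier's tilt: side view, end-plate region -y end facing the camera
m=(p['z_map']>0)&(abs(c[...,1]-.152)<.006)&(c[...,2]>.15)&(c[...,2]<.33)&(abs(c[...,0]-.46)<.12)
q=c[m][:,[0,2]]; print(len(q),cv2.minAreaRect((q*1000).astype('float32')))
E
python3 -m crank '0 0 0 0 0 0 1; 0 0 0 0 0 0 1; 0 0 0 0 0 0 1; 0 0 0 0 0 0 1; 0 0 0 0 0 0 1; 0 0 0 0 0 0 1; 0 0 0 0 0 0 1; 0 0 0 0 0 0 1'
python3 to.py .5 .25 .33 1
```

```text
clock: 35.08
position: [0.5, 0.2498, 0.3315]
tool_rot: [-1.741, -1.774, 0.742]
ft_force: [0.3, -0.6, -5.4]
opening: 0.12
grip_force: 89.6
now 35.075 [0.5    0.2498 0.3315] open 0.12 grip 89.5665192604065 F [ 0.3 -0.6 -5.4] j [ 0.05  0.75 -0.78  1.51  0.    1.7  -0.73]
shift [0.001 0.009 0.009] turn [-0.2523  0.      0.0004]
clock: 37.58
position: [0.5003, 0.2495, 0.3307]
tool_rot: [-1.74, -1.772, 0.744]
ft_force: [-0.7, -0.1, -5.9]
opening: 0.121
grip_force: 89.6
504 ((475.85406494140625, 281.01043701171875), (77.13497924804688, 76.86395263671875), 45.7280387878418)
clock: 38.62
position: [0.5003, 0.2495, 0.3307]
tool_rot: [-1.74, -1.772, 0.744]
ft_force: [-0.4, -0.3, -5.9]
opening: 0.12
grip_force: 89.6
now 38.625 [0.5003 0.2495 0.3307] open 0.12 grip 89.57237362861633 F [-0.4 -0.3 -5.9] j [ 0.05  0.75 -0.78  1.51  0.    1.7  -0.73]
shift [0.005 0.002 0.006] turn [-2.53e-01  1.00e-04  1.00e-04]
```

Measured carrier tilt is 45.7°. Level, pause, then the second tip.

```bash
python3 -m crank '0 0 0 -.03 0 0 1; 0 0 0 -.07 0 0 1; 0 0 0 -.11 0 0 1; 0 0 0 -.15 0 0 1; 0 0 0 -.19 0 0 1; 0 0 0 -.22 0 0 1; 0 0 0 -.253 0 0 1; 0 0 0 -.253 0 0 1; 0 0 0 -.253 0 0 1; 0 0 0 -.253 0 0 1; 0 0 0 -.253 0 0 1; 0 0 0 -.253 0 0 1; 0 0 0 -.253 0 0 1; 0 0 0 -.253 0 0 1; 0 0 0 -.253 0 0 1; 0 0 0 -.253 0 0 1' 
python3 to.py .5 .25 .33 1
python3 -m crank '0 0 0 .03 0 0 1; 0 0 0 .07 0 0 1; 0 0 0 .11 0 0 1; 0 0 0 .15 0 0 1; 0 0 0 .19 0 0 1; 0 0 0 .22 0 0 1; 0 0 0 .253 0 0 1; 0 0 0 .253 0 0 1; 0 0 0 .253 0 0 1; 0 0 0 .253 0 0 1; 0 0 0 .253 0 0 1; 0 0 0 .253 0 0 1' 
python3 -m crank '0 0 0 0 0 0 1; 0 0 0 0 0 0 1; 0 0 0 0 0 0 1; 0 0 0 0 0 0 1; 0 0 0 0 0 0 1; 0 0 0 0 0 0 1; 0 0 0 0 0 0 1; 0 0 0 0 0 0 1; 0 0 0 0 0 0 1; 0 0 0 0 0 0 1; 0 0 0 0 0 0 1; 0 0 0 0 0 0 1; 0 0 0 0 0 0 1; 0 0 0 0 0 0 1; 0 0 0 0 0 0 1; 0 0 0 0 0 0 1; 0 0 0 0 0 0 1; 0 0 0 0 0 0 1; 0 0 0 0 0 0 1; 0 0 0 0 0 0 1' 
python3 -m crank '0 0 0 0 0 0 1; 0 0 0 0 0 0 1; 0 0 0 0 0 0 1; 0 0 0 0 0 0 1; 0 0 0 0 0 0 1; 0 0 0 0 0 0 1; 0 0 0 0 0 0 1; 0 0 0 0 0 0 1'
python3 to.py .5 .25 .33 1
python3 -m crank '0 0 0 -.03 0 0 1; 0 0 0 -.07 0 0 1; 0 0 0 -.11 0 0 1; 0 0 0 -.15 0 0 1; 0 0 0 -.19 0 0 1; 0 0 0 -.22 0 0 1; 0 0 0 -.253 0 0 1; 0 0 0 -.253 0 0 1; 0 0 0 -.253 0 0 1; 0 0 0 -.253 0 0 1; 0 0 0 -.253 0 0 1; 0 0 0 -.253 0 0 1; 0 0 0 -.253 0 0 1; 0 0 0 -.253 0 0 1; 0 0 0 -.253 0 0 1; 0 0 0 -.253 0 0 1' 
python3 to.py .5 .25 .33 1
python3 - <<'E'
from m import *
p=capture('side'); c=cloud(p)
m=(p['z_map']>0)&(abs(c[...,1]-.152)<.006)&(c[...,2]>.15)&(c[...,2]<.33)&(abs(c[...,0]-.51)<.12)
q=c[m][:,[0,2]]; print(len(q),cv2.minAreaRect((q*1000).astype('float32')))
save(p,'side7'); q=proj(p,[.5,.25,.25]).astype(int); i=p['image'][max(0,q[1]-60):q[1]+60,max(0,q[0]-70):q[0]+70,::-1]
# tray rim: highest ridge, from both cameras
out=[]
for n in ('side','top'):
    p=capture(n) if n=='top' else p
    c=cloud(p); g=p['image'].astype(int)
    m=(p['z_map']>0)&(c[...,2]>.012)&(c[...,2]<.03)&(c[...,0]>.385)&(c[...,0]<.605)&(c[...,1]>-.44)&(c[...,1]<-.13)&(g.max(-1)-g.min(-1)<30)
    k,l,s,_=cv2.connectedComponentsWithStats(m.astype('uint8')); j=1+np.argmax(s[1:,4]); print(n,s[j],cv2.minAreaRect((c[l==j][:,:2]*1000).astype('float32')))
    m2=np.zeros_like(p['image']); m2[l==j]=255; out.append(cv2.addWeighted(p['image'],.7,m2,.3,0)[...,::-1])
cv2.imwrite('pics/tray.png',cv2.resize(np.hstack([out[0][220:384,120:300],out[1][160:284,300:440].copy() if 0 else cv2.resize(out[1][160:270,300:420],(180,164))]),None,fx=2.2,fy=2.2))
E
```

```text
clock: 40.62
position: [0.5003, 0.2495, 0.3307]
tool_rot: [-2.201, -2.241, 0.0]
ft_force: [0.2, 1.3, -6.5]
opening: 0.122
grip_force: 89.3
now 40.625 [0.5003 0.2495 0.3307] open 0.122 grip 89.29469347000122 F [ 0.2  1.3 -6.5] j [ 0.05  0.37 -0.78  1.87  0.31  1.02 -0.84]
shift [ 0.004 -0.002  0.006] turn [-0.      0.      0.0002]
clock: 42.12
position: [0.5002, 0.2495, 0.3311]
tool_rot: [-1.741, -1.773, 0.743]
ft_force: [-1.0, 0.5, -5.6]
opening: 0.122
grip_force: 89.6
clock: 44.62
position: [0.5003, 0.2495, 0.3307]
tool_rot: [-1.74, -1.772, 0.744]
ft_force: [-1.4, 0.1, -5.6]
opening: 0.122
grip_force: 89.6
clock: 45.62
position: [0.5003, 0.2495, 0.3307]
tool_rot: [-1.74, -1.772, 0.744]
ft_force: [0.6, -0.4, -6.3]
opening: 0.125
grip_force: 89.6
now 45.625 [0.5003 0.2495 0.3307] open 0.125 grip 89.56920146942139 F [ 0.6 -0.4 -6.3] j [ 0.05  0.75 -0.78  1.51  0.    1.7  -0.73]
shift [0.004 0.002 0.006] turn [-2.53e-01  1.00e-04  2.00e-04]
clock: 47.62
position: [0.5003, 0.2495, 0.3307]
tool_rot: [2.201, 2.241, -0.0]
ft_force: [-0.0, -0.3, -5.8]
opening: 0.121
grip_force: 89.3
now 47.625 [0.5003 0.2495 0.3307] open 0.121 grip 89.2956018447876 F [-0.  -0.3 -5.8] j [ 0.04  0.37 -0.77  1.87  0.3   1.02 -0.84]
shift [ 0.004 -0.002  0.006] turn [0.     0.     0.0002]
491 ((520.0867309570312, 276.7074890136719), (76.73460388183594, 74.81974029541016), 88.66853332519531)
side [ 161  260   80  113 2457] ((493.1180419921875, -284.754638671875), (168.8885040283203, 249.3590087890625), 11.616015434265137)
top [ 306  187   81   62 1092] ((492.3610534667969, -283.37353515625), (169.0199737548828, 250.16920471191406), 11.324527740478516)
```

View pics/tray.png

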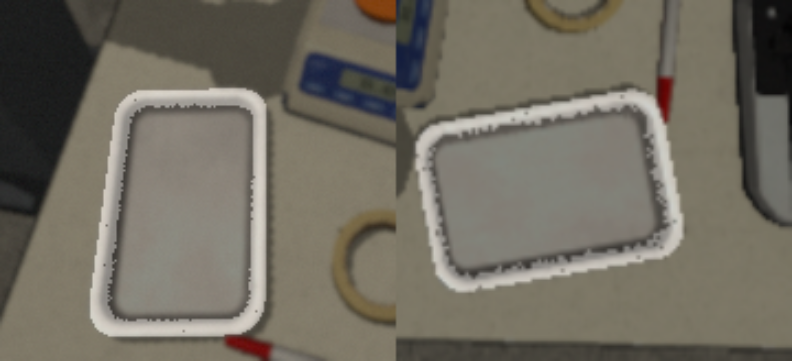

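The tray is cleanly segmented in both views: centre (0.4927, −0.284), yaw 11.5°. Now I measure the carrier in the hand.

```bash
python3 - <<'E'
from m import *
for n in ('side','top'):
    p=capture(n); c=cloud(p); 
    for zl,zh in ((.228,.285),(.15,.34)):
        m=(p['z_map']>0)&(c[...,2]>zl)&(c[...,2]<zh)&(abs(c[...,0]-.51)<.1)&(abs(c[...,1]-.25)<.14)
        q=c[m]; print(n,len(q),'z',np.percentile(q[:,2],[.5,5]).round(4),cv2.minAreaRect((q[:,:2]*1000).astype('float32')),'y',np.percentile(q[:,1],[.5,99.5]).round(4))
E
python3 -m crank '-.3 0 0 0 0 0 1; -.6 0 0 0 0 0 1; -1 0 0 0 0 0 1; -1 0 0 0 0 0 1' >/dev/null
python3 -m crank '-.4 0 0 0 0 0 1; -.8 0 0 0 0 0 1; -1 0 0 0 0 0 1; -1 0 0 0 0 0 1' >/dev/null
python3 -m crank '-.4 0 0 0 0 0 1; -.8 0 0 0 0 0 1; -1 0 0 0 0 0 1; -1 0 0 0 0 0 1' >/dev/null
python3 -m crank '-.3 -.1 0 0 0 -.01 1; -.6 -.15 0 0 0 -.03 1; -.8 -.19 0 0 0 -.04 1; -.8 -.19 0 0 0 -.058 1; -.8 -.19 0 0 0 -.058 1; -.8 -.19 0 0 0 -.058 1'
python3 to.py .477 -.286 .331 11.5
```

```text
side 1021 z [0.2394 0.2418] ((517.99365234375, 247.87615966796875), (75.59245300292969, 198.9601287841797), 0.7412840127944946) y [0.1489 0.347 ]
side 1594 z [0.2397 0.2424] ((518.0997314453125, 246.49136352539062), (76.52616882324219, 208.16046142578125), 1.071881890296936) y [0.1442 0.3477]
top 320 z [0.2361 0.2391] ((517.2108154296875, 200.29652404785156), (74.44731903076172, 96.30046844482422), 1.2826663255691528) y [0.152  0.2467]
top 576 z [0.2366 0.2403] ((517.2904052734375, 197.8011016845703), (74.5447006225586, 101.28619384765625), 1.3149235248565674) y [0.147  0.2455]
clock: 50.08
position: [0.4864, -0.2049, 0.3309]
tool_rot: [1.986, 2.434, 0.001]
ft_force: [-0.5, -0.2, -6.9]
opening: 0.12
grip_force: 89.3
now 50.075 [ 0.4864 -0.2049  0.3309] open 0.12 grip 89.31380152702332 F [-0.5 -0.2 -6.9] j [ 0.87  0.31 -0.7   1.94  0.23  0.98  0.27]
shift [-0.646 -0.213 -0.001] turn [ 0.0002 -0.0002  0.0005]
```

```bash
python3 to.py .4753 -.2855 .331 11.5
python3 -m crank '-.3 -.1 0 0 0 0 1; -.5 -.2 0 0 0 0 1; -.635 -.226 .2 0 0 0 1; -.635 -.226 .5 0 0 0 1; -.635 -.226 .8 0 0 0 1; -.635 -.226 1 0 0 0 1; -.635 -.226 1 0 0 0 1; -.635 -.226 1 0 0 0 1'
python3 -m crank '0 0 .2 0 0 0 1; 0 0 .3 0 0 0 1; 0 0 .4 0 0 0 1; 0 0 .4 0 0 0 1'
python3 to.py .4753 -.2855 .0934 11.5; python3 - <<'E'
from m import *
z=get_obs()['position'][2]-.0914
for n in ('side','top'):
    p=capture(n); c=cloud(p); g=p['image'].astype(int)
    m=(p['z_map']>0)&(c[...,2]>z-.003)&(c[...,2]<z+.05)&(abs(c[...,0]-.49)<.11)&(abs(c[...,1]+.285)<.15)
    q=c[m]; print(n,'carrier',len(q),cv2.minAreaRect((q[:,:2]*1000).astype('float32')))
    m=(p['z_map']>0)&(c[...,2]>.012)&(c[...,2]<.03)&(c[...,0]>.385)&(c[...,0]<.605)&(c[...,1]>-.44)&(c[...,1]<-.13)&(g.max(-1)-g.min(-1)<30)
    print(n,'tray',m.sum(),cv2.minAreaRect((c[m][:,:2]*1000).astype('float32')))
    save(p,n+'8')
i=cv2.imread('pics/side8.png')[180:384,90:330]; cv2.imwrite('pics/side8c.png',cv2.resize(i,None,fx=2.9,fy=2.9,interpolation=cv2.INTER_CUBIC))
E
```

```text
now 50.075 [ 0.4864 -0.2049  0.3309] open 0.12 grip 89.31380152702332 F [-0.5 -0.2 -6.9] j [ 0.87  0.31 -0.7   1.94  0.23  0.98  0.27]
shift [-0.639 -0.226 -0.001] turn [ 0.0002 -0.0002  0.0005]
clock: 51.08
position: [0.4757, -0.2867, 0.2118]
tool_rot: [1.986, 2.431, 0.001]
ft_force: [-0.2, 0.6, -5.9]
opening: 0.121
grip_force: 89.3
clock: 51.58
position: [0.4739, -0.2868, 0.1622]
tool_rot: [-1.988, -2.431, 0.001]
ft_force: [-0.0, 0.9, -6.5]
opening: 0.122
grip_force: 89.3
now 51.575 [ 0.4739 -0.2868  0.1622] open 0.122 grip 89.2956268787384 F [-0.   0.9 -6.5] j [ 0.86  0.55 -0.54  2.04  0.45  0.67  0.22]
shift [0.008 0.014 0.573] turn [-0.0004 -0.0003 -0.0002]
side carrier 1162 ((491.2433166503906, -284.19073486328125), (76.40850067138672, 196.70498657226562), 11.553092956542969)
side tray 2047 ((514.9342651367188, -279.8212890625), (214.1700897216797, 249.92388916015625), 10.345638275146484)
top carrier 373 ((490.4504089355469, -282.22308349609375), (74.77703094482422, 196.96156311035156), 11.769351959228516)
top tray 813 ((516.569580078125, -278.0980224609375), (217.72340393066406, 249.4765167236328), 11.724556922912598)
```

View pics/side8c.png

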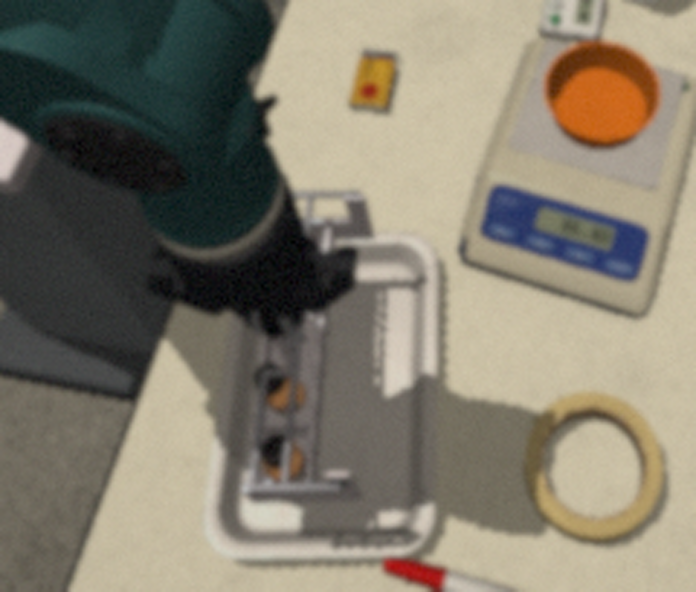

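The keeper and vials are intact and the carrier sits over the tray floor within 2 mm. Lowering gently.

```bash
python3 -m crank '-.008 .016 .1 0 0 0 1; -.008 .016 .2 0 0 0 1; -.008 .016 .3 0 0 0 1; -.008 .016 .38 0 0 0 1; -.008 .016 .44 0 0 0 1; -.008 .016 .48 0 0 0 1; -.008 .016 .51 0 0 0 1; -.008 .016 .53 0 0 0 1; -.008 .016 .54 0 0 0 1; -.008 .016 .55 0 0 0 1; -.008 .016 .56 0 0 0 1; -.008 .016 .56 0 0 0 1; -.008 .016 .56 0 0 0 1'
python3 -m crank '0 0 .005 0 0 0 1; 0 0 .01 0 0 0 1; 0 0 .015 0 0 0 1; 0 0 .015 0 0 0 1; 0 0 .015 0 0 0 1'
```

```text
clock: 53.3
position: [0.4764, -0.2875, 0.0955]
tool_rot: [1.988, 2.432, -0.0]
ft_force: [0.2, -0.2, -6.5]
opening: 0.119
grip_force: 89.3
clock: 53.92
position: [0.4763, -0.2875, 0.0937]
tool_rot: [-1.988, -2.432, 0.0]
ft_force: [-0.3, -0.5, -4.6]
opening: 0.122
grip_force: 89.4
```

```bash
python3 -m crank '0 0 .005 0 0 0 1; 0 0 .009 0 0 0 1; 0 0 .009 0 0 0 1; 0 0 .009 0 0 0 1'
python3 -m crank '0 0 0 0 0 0 .8; 0 0 0 0 0 0 .7; 0 0 0 0 0 0 .6; 0 0 0 0 0 0 .6; 0 0 0 0 0 0 .6; 0 0 -.1 0 0 0 .6; 0 0 -.4 0 0 0 .6; 0 0 -1 0 0 0 .6; 0 0 -1 0 0 0 .6; 0 0 -1 0 0 0 .6'
python3 -m crank '1 0 -.5 0 0 0 .6; 1 0 -.5 0 0 0 .6; 1 0 -.5 0 0 0 .6' >/dev/null
python3 -m crank '1 0 0 0 0 0 .6; 1 0 0 0 0 0 .6; 1 0 0 0 0 0 .6' 
python3 - <<'E'
from m import *
for n in ('side','top'):
    p=capture(n); c=cloud(p); 
    for a,zl,zh in (('carrier',.028,.05),('bars',.06,.082),('handle',.095,.12)):
        m=(p['z_map']>0)&(c[...,2]>zl)&(c[...,2]<zh)&(abs(c[...,0]-.49)<.09)&(abs(c[...,1]+.285)<.13)
        q=c[m]; print(n,a,len(q),np.percentile(q[:,2],[10,50,90]).round(4),cv2.minAreaRect((q[:,:2]*1000).astype('float32')))
    i=cv2.resize(p['image'][220:384,120:300] if n=='side' else p['image'][160:270,300:420],(360,328),interpolation=cv2.INTER_CUBIC)[...,::-1]
    a0=i if n=='side' else np.hstack([a0,i])
    g=p['image'].astype(int); m=(p['z_map']>0)&(c[...,2]>.012)&(c[...,2]<.027)&(c[...,0]>.385)&(c[...,0]<.605)&(c[...,1]>-.44)&(c[...,1]<-.13)&(g.max(-1)-g.min(-1)<30)
    k,l,s,_=cv2.connectedComponentsWithStats(m.astype('uint8')); j=1+np.argmax(s[1:,4]); print('tray',cv2.minAreaRect((c[l==j][:,:2]*1000).astype('float32')))
cv2.imwrite('pics/end.png',a0)
E
```

```text
clock: 54.42
position: [0.4761, -0.2876, 0.0935]
tool_rot: [1.988, 2.432, -0.002]
ft_force: [-3.7, 1.0, 5.4]
opening: 0.121
grip_force: 91.1
clock: 55.68
position: [0.4766, -0.2878, 0.2138]
tool_rot: [1.987, 2.43, -0.0]
ft_force: [0.5, -0.2, 0.4]
opening: 0.398
grip_force: 0.0
clock: 56.42
position: [0.4269, -0.049, 0.2716]
tool_rot: [-1.977, -2.438, 0.002]
ft_force: [0.4, -0.7, -0.1]
opening: 0.396
grip_force: 0.0
side carrier 359 [0.0292 0.0379 0.0441] ((533.9918212890625, -274.6841125488281), (133.8602294921875, 215.22459411621094), 10.99103832244873)
side bars 796 [0.0629 0.07   0.0728] ((512.2197265625, -289.1601257324219), (64.35511779785156, 207.72032165527344), 11.203079223632812)
side handle 87 [0.1014 0.1049 0.1072] ((491.1795654296875, -293.6619567871094), (11.815987586975098, 26.362993240356445), 11.313848495483398)
tray ((493.2148132324219, -284.9906921386719), (169.08547973632812, 248.82870483398438), 11.532687187194824)
top carrier 174 [0.0287 0.0349 0.0431] ((489.22808837890625, -281.538818359375), (253.73599243164062, 173.86817932128906), 89.1959228515625)
top bars 315 [0.0635 0.0686 0.0741] ((510.24847412109375, -287.5107116699219), (64.2782974243164, 209.4097442626953), 10.895777702331543)
top handle 38 [0.1001 0.1054 0.1084] ((489.6421813964844, -291.0611877441406), (11.810622215270996, 28.13503646850586), 10.353806495666504)
tray ((492.4822998046875, -284.3163146972656), (169.07322692871094, 250.8104705810547), 11.252808570861816)
```

View pics/end.png

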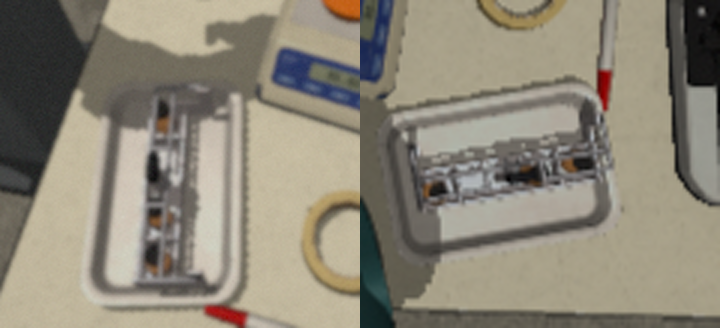

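The carrier sits about 13 mm further towards +x than where I released it (it was probably nudged). I check that it lies flat and clear of the rim.

```bash
python3 - <<'E'
from m import *
r=R.from_euler('z',11.4,degrees=True).as_matrix()[:2,:2]
for n in ('side','top'):
    p=capture(n); c=cloud(p); t=np.array([.4932,-.285] if n=='side' else [.4925,-.2843])
    m=(p['z_map']>0)&(c[...,2]>.035)&(c[...,2]<.12)&(abs(c[...,0]-.5)<.08)&(abs(c[...,1]+.285)<.13)
    q=c[m]; l=(q[:,:2]-t)@r
    h=q[:,2]>.098; hc=(lambda a:(a.min(0)+a.max(0))/2)(l[h]); print(n,'handle in tray',(hc*1000).round(1),'foot centre',(hc*1000+[16,0]).round(1))
    b=(q[:,2]>.066)&(q[:,2]<.076); A=np.c_[l[b],np.ones(b.sum())]; s=np.linalg.lstsq(A,q[b,2],rcond=None)[0]; print(' bar slopes deg',np.degrees(s[:2]).round(2),'z0',s[2].round(4),'bar y range',np.percentile(l[b,1],[.5,99.5]).round(4),'x',np.percentile(l[b,0],[1,99]).round(4))
    e=(q[:,2]<.06); print(' plates y',np.percentile(l[e,1],[.5,99.5]).round(4))
E
python3 to.py .4905 -.292 .25 11.5
```

```text
side handle in tray [-3.9 -8.5] foot centre [12.1 -8.5]
 bar slopes deg [1.07 0.  ] z0 0.0705 bar y range [-0.1114  0.0957] x [-0.0141  0.0479]
 plates y [-0.1052  0.0898]
top handle in tray [-4.1 -6.5] foot centre [11.9 -6.5]
 bar slopes deg [1.08 0.13] z0 0.0702 bar y range [-0.1102  0.098 ] x [-0.0141  0.0484]
 plates y [-0.1071  0.0914]
now 56.625 [ 0.4285 -0.054   0.2718] open 0.401 grip 0.0 F [0.3 0.1 0.5] j [ 0.66  0.25 -0.75  2.19  0.24  0.79 -0.05]
shift [-2.046  0.118  0.18 ] turn [-0.0005 -0.0001 -0.001 ]
```

It is flat, but 7.5 mm off towards the −y rim, at the very edge of the floor. I regrip it, lift a little and centre it.

```bash
python3 -m crank '-1 .06 0 0 0 0 .6; -1 .06 0 0 0 0 .6; -1 .06 0 0 0 0 .6' >/dev/null
python3 -m crank '-1 .05 .4 0 0 0 .6; -1 .05 .5 0 0 0 .6; -1 .05 .9 0 0 0 .6; -1 .05 .9 0 0 0 .6; -1 .05 .9 0 0 0 .6' 
python3 to.py .4904 -.2923 .094 11.4; python3 - <<'E'
from m import *
p=capture('side'); c=cloud(p)
i=p['image'][200:350,130:300,::-1]; cv2.imwrite('pics/re.png',cv2.resize(i,None,fx=3.5,fy=3.5,interpolation=cv2.INTER_CUBIC))
E
```

```text
clock: 57.62
position: [0.4898, -0.284, 0.1656]
tool_rot: [1.987, 2.433, 0.001]
ft_force: [0.5, 0.3, -0.3]
opening: 0.402
grip_force: 0.0
now 57.625 [ 0.4898 -0.284   0.1656] open 0.402 grip 0.0 F [ 0.5  0.3 -0.3] j [ 0.85  0.55 -0.55  2.02  0.45  0.69  0.21]
shift [-0.069 -0.009  0.596] turn [ 0.0003 -0.0001  0.0007]
```

View pics/re.png

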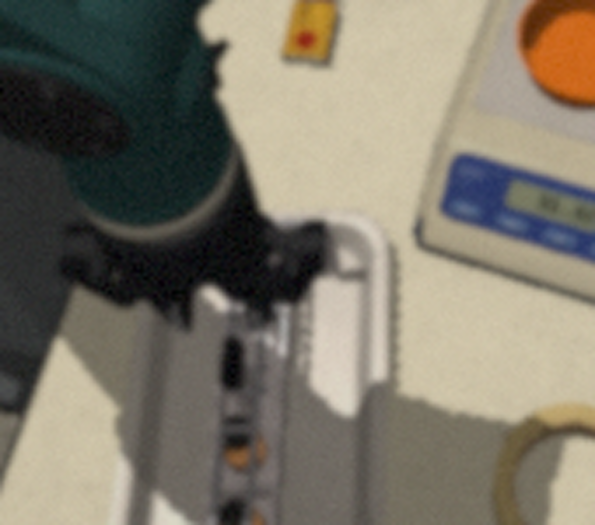

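The handle (~(233,362)) lies below and between the fingers. I regrip with TCP z ≥ 0.094, lift 12 mm, shift, and lower.

```bash
python3 -m crank '-.07 -.009 0 0 0 0 .6; -.07 -.009 .3 0 0 0 .6; -.07 -.009 .5 0 0 0 .6; -.07 -.009 .585 0 0 0 .6; -.07 -.009 .585 0 0 0 .6; -.07 -.009 .585 0 0 0 1; -.07 -.009 .585 0 0 0 1; -.07 -.009 .585 0 0 0 1; -.07 -.009 .585 0 0 0 1; -.07 -.009 .585 0 0 0 1' 70
python3 -m crank '0 0 -.03 0 0 0 1; 0 0 -.08 0 0 0 1; 0 0 -.15 0 0 0 1; 0 0 -.2 0 0 0 1; 0 0 -.2 0 0 0 1; 0 0 -.2 0 0 0 1'
python3 -m crank '.03 -.05 0 0 0 0 1; .062 -.1 0 0 0 0 1; .062 -.1 0 0 0 0 1; .062 -.1 0 0 0 0 1'
python3 - <<'E'
from m import *
r=R.from_euler('z',11.4,degrees=True).as_matrix()[:2,:2]
for n in ('side','top'):
    p=capture(n); c=cloud(p); t=np.array([.4932,-.285] if n=='side' else [.4925,-.2843])
    m=(p['z_map']>0)&(c[...,2]>.045)&(c[...,2]<.08)&(abs(c[...,0]-.49)<.08)&(abs(c[...,1]+.285)<.15)
    l=(c[m][:,:2]-t)@r; print(n,'y',np.percentile(l[:,1],[.5,99.5]).round(4),'x',np.percentile(l[:,0],[.5,99.5]).round(4))
E
```

```text
clock: 58.92
position: [0.4896, -0.2938, 0.0953]
tool_rot: [1.988, 2.432, -0.002]
ft_force: [-2.3, -0.3, 5.8]
opening: 0.126
grip_force: 71.4
clock: 59.68
position: [0.4897, -0.2933, 0.1184]
tool_rot: [-1.988, -2.432, 0.0]
ft_force: [0.3, -0.6, -6.6]
opening: 0.124
grip_force: 69.6
clock: 60.18
position: [0.4768, -0.2884, 0.1185]
tool_rot: [1.988, 2.432, 0.0]
ft_force: [0.6, 0.5, -6.5]
opening: 0.128
grip_force: 69.7
side y [-0.0974  0.0974] x [-0.0368  0.0391]
top y [-0.0959  0.0999] x [-0.0367  0.0385]
```

```bash
python3 -m crank '0 0 .05 0 0 0 1; 0 0 .1 0 0 0 1; 0 0 .14 0 0 0 1; 0 0 .16 0 0 0 1; 0 0 .17 0 0 0 1; 0 0 .18 0 0 0 1; 0 0 .187 0 0 0 1; 0 0 .194 0 0 0 1; 0 0 .194 0 0 0 1; 0 0 .194 0 0 0 1'

```

```text
clock: 61.52
position: [0.4766, -0.2885, 0.0954]
tool_rot: [1.988, 2.432, -0.0]
ft_force: [-0.8, 0.3, -0.8]
opening: 0.12
grip_force: 70.2
```

```bash
python3 -m crank '0 0 0 0 0 0 .85; 0 0 0 0 0 0 .7; 0 0 0 0 0 0 .6; 0 0 0 0 0 0 .6; 0 0 0 0 0 0 .6; 0 0 -.1 0 0 0 .6; 0 0 -.4 0 0 0 .6; 0 0 -1 0 0 0 .6; 0 0 -1 0 0 0 .6; 0 0 -1 0 0 0 .6'
python3 -m crank '1 0 -.5 0 0 0 .6; 1 0 -.5 0 0 0 .6; 1 0 -.5 0 0 0 .6' >/dev/null
python3 -m crank '1 0 0 0 0 0 .6; 1 0 0 0 0 0 .6; 1 0 0 0 0 0 .6; 1 0 0 0 0 0 .6' 
python3 - <<'E'
from m import *
r=R.from_euler('z',11.4,degrees=True).as_matrix()[:2,:2]
for n in ('side','top'):
    p=capture(n); c=cloud(p); g=p['image'].astype(int)
    m=(p['z_map']>0)&(c[...,2]>.012)&(c[...,2]<.027)&(c[...,0]>.385)&(c[...,0]<.605)&(c[...,1]>-.44)&(c[...,1]<-.13)&(g.max(-1)-g.min(-1)<30)
    k,lb,s,_=cv2.connectedComponentsWithStats(m.astype('uint8')); j=1+np.argmax(s[1:,4]); T=cv2.minAreaRect((c[lb==j][:,:2]*1000).astype('float32')); print(n,'tray',T); t=np.array([.4932,-.285] if n=='side' else [.4925,-.2843])
    m=(p['z_map']>0)&(c[...,2]>.035)&(c[...,2]<.12)&(abs(c[...,0]-.49)<.08)&(abs(c[...,1]+.285)<.13)
    q=c[m]; l=(q[:,:2]-t)@r; h=q[:,2]>.098; hc=(l[h].min(0)+l[h].max(0))/2; print(' foot centre',(hc*1000+[16,0]).round(1))
    b=(q[:,2]>.06)&(q[:,2]<.09)
    for a,x in (('outer',-.024),('inner',-.004)):
        u=b&(abs(l[:,0]-x)<.004)
        for k in (-1,1): v=u&(l[:,1]*k>.03); print(' ',a,k,np.percentile(q[v,2],[50,80]).round(4) if v.any() else '')
    i=cv2.resize(p['image'][220:384,120:300] if n=='side' else p['image'][160:270,300:420],(390,355),interpolation=cv2.INTER_CUBIC)[...,::-1]
    a0=i if n=='side' else np.hstack([a0,i])
cv2.imwrite('pics/end2.png',a0)
E
```

```text
clock: 62.78
position: [0.4769, -0.2887, 0.2163]
tool_rot: [1.987, 2.43, -0.0]
ft_force: [-0.4, 0.1, -0.6]
opening: 0.402
grip_force: 0.0
clock: 63.65
position: [0.4285, -0.0542, 0.2741]
tool_rot: [-1.988, -2.431, 0.002]
ft_force: [0.3, 0.3, 0.2]
opening: 0.401
grip_force: 0.0
side tray ((492.90411376953125, -285.3650207519531), (168.50701904296875, 248.80282592773438), 11.924858093261719)
 foot centre [0.7 0. ]
  outer -1 [0.0703 0.0713]
  outer 1 [0.0705 0.0717]
  inner -1 [0.0703 0.0714]
  inner 1 [0.0703 0.0714]
top tray ((492.5584716796875, -283.4518737792969), (168.8831024169922, 249.09494018554688), 11.137297630310059)
 foot centre [0.8 1.1]
  outer -1 [0.0692 0.0714]
  outer 1 [0.07   0.0728]
  inner -1 [0.0694 0.0716]
  inner 1 [0.0699 0.073 ]
```

View pics/end2.png

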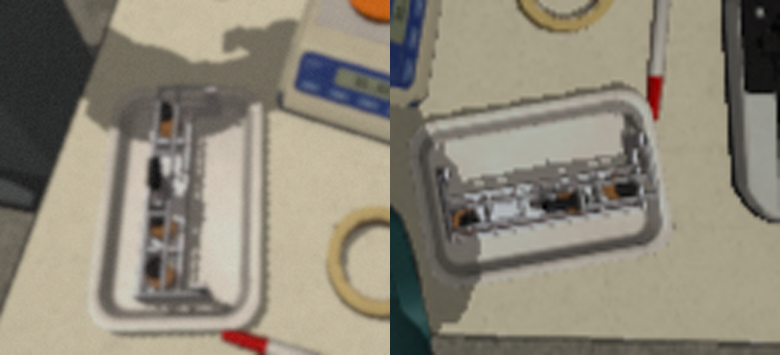

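The carrier now stands within 1 mm of the tray centre, level on its floor. The keeper is shut, with bars at 70.5 mm, and all three vials are in.

```bash
python3 -c "
from h import *
print(job_done())"
```

```text
the job is handed in; nothing more can be done
None
```

The job is handed in: all three vials on the bench are in the carrier with the keeper shut, both 45° tip tests are done (just over 3 s each), and the carrier stands level, centred on the tray floor. After the first set-down it had shifted about 13 mm towards the rim (cause unknown), so I lifted it again and re-centred it. I never touched the beaker, tape roll or timer.

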